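Collect the sampling dippers and set the tally wheels

TASK

Lift every sampling dipper up and off its hook on the drying stand and put it in the red basket, which stays standing on the table. Then roll the two thumbwheels of the tally counter up, ridge by ridge, until the number of pips squarely on top of the left wheel is the number of long-handled dippers collected, and on the right wheel the number of short-handled ones. Leave the timer where it is.

Things in the scene. Friction and masses are not known exactly. Their poses are not given: they have to be found in the camera images.
- long_1_mid (a point): long-handled steel dipper, 200 mm tall, 0.14 kg, may be absent; point on its axis at half height, z to the knob. Bottom up: flat-based cup 48 wide, 40 high; bail and 8 mm stem; flat eye (36 wide in y, 6 thick in x, 46 high; frame 5, hole 26 x 36); black grip knob, 18 across, the top 36 mm. Starts hung by the eye on a hook.
- long_2_mid (a point): long-handled steel dipper, 200 mm tall, 0.14 kg, may be absent; point on its axis at half height, z to the knob. Bottom up: flat-based cup 48 wide, 40 high; bail and 8 mm stem; flat eye (36 wide in y, 6 thick in x, 46 high; frame 5, hole 26 x 36); black grip knob, 18 across, the top 36 mm. Starts hung by the eye on a hook.
- long_3_mid (a point): long-handled steel dipper, 200 mm tall, 0.14 kg, may be absent; point on its axis at half height, z to the knob. Bottom up: flat-based cup 48 wide, 40 high; bail and 8 mm stem; flat eye (36 wide in y, 6 thick in x, 46 high; frame 5, hole 26 x 36); black grip knob, 18 across, the top 36 mm. Starts hung by the eye on a hook.
- short_1_mid (a point): short-handled steel dipper, 150 mm tall, 0.14 kg, may be absent; point on its axis at half height, z to the knob. Bottom up: flat-based cup 48 wide, 40 high; bail and 8 mm stem; flat eye (36 wide in y, 6 thick in x, 46 high; frame 5, hole 26 x 36); black grip knob, 18 across, the top 36 mm. Starts hung by the eye on a hook.
- short_2_mid (a point): short-handled steel dipper, 150 mm tall, 0.14 kg, may be absent; point on its axis at half height, z to the knob. Bottom up: flat-based cup 48 wide, 40 high; bail and 8 mm stem; flat eye (36 wide in y, 6 thick in x, 46 high; frame 5, hole 26 x 36); black grip knob, 18 across, the top 36 mm. Starts hung by the eye on a hook.
- stand: fixed steel drying stand; origin under the middle hook's hanging place, z up. Tray 110 x 300 x 14 mm. Rail at x +35 mm, 185 mm up, with 5 hooks 66 mm apart along y (some empty): 8 mm bars 185 mm up, pointing along -x (to the robot), to x -26 mm, there turned up 12 mm (ends at x -37). Eyes hang at x 0. To free one lift it 15 to 25 mm (at most 28), then draw it 50 mm or more along -x.
- basket: red slotted plastic basket, open at the top, loose, about 0.5 kg, standing on the table. Origin in the middle of its underside, x and y along its sides, z up. Outside 223 mm (x) by 263 mm (y), 107 mm high; inner floor 3 mm up; clear inside 160 mm (x) by 200 mm (y).
- counter: fixed tally counter, grey housing 130 (x) x 190 (y) mm, 74 mm high, with two white thumbwheels side by side, 28 mm proud of it. Origin at the middle of its underside; x points away from the robot across the wheels, y to the left along their axles. In front, a long bar marks the left wheel (counts long dippers), a short bar the right one (short dippers).
- long_axle (a point): centre of the left wheel, on its axle, 56 mm above the table; axes as the counter's. Wheel 40 mm wide; lands 34 mm from the axle, carrying 0 to 9 black pips (no pips = 0); between the lands ten ridges, 6 mm thick, reaching 46 mm from the axle. Black marks on the housing either side show the top.
- short_axle (a point): centre of the right wheel, on its axle, 56 mm above the table; axes as the counter's. This wheel is just like the left one; the two are 91 mm apart.
- long_wheel (a joint): left wheel's angle, rad; grows (numbers go up) as its top is pushed away from the robot. At 0.628*n the land with n pips is on top and ridges stand 0.314 rad before and after the top (the rest every 0.628). Below zero it shows 9, 8, 7 (-0.628, -1.257, -1.885), where it starts. No clicks: friction (1.5 N at a ridge) holds it. Stops at -2.3 and 2.7.
- short_wheel (a joint): right wheel's angle, rad; same meaning as for the left wheel.
- timer: bench timer, white, 62 x 62 x 19 mm, a loose bystander; origin at the middle of its underside

How it is judged (in metres and radians):
On the way, in this order (a step that is already met when the one before it is completed fails the run):
1. every dipper that is there is in the basket (x of long_1_mid in the frame of basket between -0.085 and 0.085 m and y of long_1_mid in the frame of basket between -0.105 and 0.105 m and z of long_1_mid in the frame of basket between 0 and 0.115 m and x of long_2_mid in the frame of basket between -0.085 and 0.085 m and y of long_2_mid in the frame of basket between -0.105 and 0.105 m and z of long_2_mid in the frame of basket between 0 and 0.115 m and x of long_3_mid in the frame of basket between -0.085 and 0.085 m and y of long_3_mid in the frame of basket between -0.105 and 0.105 m and z of long_3_mid in the frame of basket between 0 and 0.115 m and x of short_1_mid in the frame of basket between -0.085 and 0.085 m and y of short_1_mid in the frame of basket between -0.105 and 0.105 m and z of short_1_mid in the frame of basket between 0 and 0.115 m and x of short_2_mid in the frame of basket between -0.085 and 0.085 m and y of short_2_mid in the frame of basket between -0.105 and 0.105 m and z of short_2_mid in the frame of basket between 0 and 0.115 m and angle between basket's own z axis and vertical below 0.1 rad), for 0.3 s.
2. the left wheel shows the number of long dippers and the right wheel the number of short ones (((((height (world z) of long_1_mid below -5 m and value of joint long_wheel above -100 rad) or (height (world z) of long_2_mid below -5 m and value of joint long_wheel above -100 rad) or (height (world z) of long_3_mid below -5 m and value of joint long_wheel above -100 rad)) and value of joint long_wheel between 1.09664 and 1.41664 rad) or (not (height (world z) of long_1_mid below -5 m and value of joint long_wheel above -100 rad) and not (height (world z) of long_2_mid below -5 m and value of joint long_wheel above -100 rad) and not (height (world z) of long_3_mid below -5 m and value of joint long_wheel above -100 rad) and value of joint long_wheel between 1.72496 and 2.04496 rad)) and ((((height (world z) of short_1_mid below -5 m and value of joint short_wheel above -100 rad) or (height (world z) of short_2_mid below -5 m and value of joint short_wheel above -100 rad)) and value of joint short_wheel between 0.46832 and 0.78832 rad) or (not (height (world z) of short_1_mid below -5 m and value of joint short_wheel above -100 rad) and not (height (world z) of short_2_mid below -5 m and value of joint short_wheel above -100 rad) and value of joint short_wheel between 1.09664 and 1.41664 rad))), for 0.3 s.
At the end, for the whole second after the job is handed in: Every dipper present is in the basket (its middle between the walls, under 115 mm above the underside); the basket stands upright; the left wheel shows the number of long dippers, the right wheel that of short ones, each within 0.16 rad of squarely on top; all at rest (all of step 1 and all of step 2 and velocity of joint each of long_wheel, short_wheel below 0.05 rad/s and linear speed of basket below 0.03 m/s); the robot touches nothing.
It fails at once if the timer is moved more than 5 cm (distance of timer from where it was at the start of the episode above 0.05 m).
Of long_1, long_2, long_3 only 2 to 3 are there at a start; the rules pass over those that are not, and their reading is None.
Of short_1, short_2 only 1 to 2 are there at a start; the rules pass over those that are not, and their reading is None.
At some moment in a run one of basket may be knocked a few centimetres aside while the robot is not near it.
Once in a run the grip may slacken for a moment while it holds something.
It also fails if it takes over 210 s, if anything falls off the work surface, if the arm or the gripper's body presses on something with over 40 N, if the wrist force passes 120 N, or if a joint passes its speed limit or range.

ROBOT

A 6-joint arm with a two-finger parallel gripper is mounted at the origin on a cart in front of the work surface, level with it; the furniture and walls round the work are solid. World frame = base frame: x ahead of the robot, y to its left, z up, the work surface at z = 0. Lengths are in m, angles in degrees, forces in N, time in s.
With the tool pointing down it reaches from about 0.375 to 0.75 m from the base axis. Payload 9 kg.
Tool frame: the origin (TCP) lies at the very end of the fingers, on their centre line; the grasp point (between the pads) lies r.grip_depth behind it (r.grip_depth is the distance from the TCP to the grasp point, in m); z points along the fingers, y is the line along which they close (so a half turn about z gives the same grasp; the last joint's range is limited). The gripper opens to 85 mm and grips with 20 to 120 N. Pads are 22 mm wide; open, the fingers measure 114 mm over their backs; the gripper's body (76 mm by 85 mm) begins 54 mm behind the grasp point. The pads swing forward as they close: fully open they stand 13 mm farther back than shut.
Start: joints at [59.949, 5.964, 5.575, 89.605, 0, 77.527], TCP at [0.181, 0.572, 0.203] pointing down, gripper open.
Joint ranges: [-171.21, 171.21], [-48.23, 106.86], [-62.78, 66.21], [-105.2, 120.99], [-86.42, 89.51], [-180, 180]. Speed limits (degrees/s): [127.2, 127.2, 147.25, 180, 180, 180].

INTERFACE

Orientations are given as [roll, pitch, yaw] about the fixed x, y, z axes, in that order (R = Rz(yaw) Ry(pitch) Rx(roll)).
In Python, from bench import r, imaging gives the robot as it stands. The module is installed in compiled form; this text tells all that it offers.
- The arm moves only by the tool play_rows, never from a script. Its argument "motion" is a list that holds one entry, the list of rows, each a list of 5 numbers: the finger opening in mm, from 0 to 85.4, then the shift along the world's x, y, z scaled (see below), then the turn about the world's z scaled (see below). In form: [[[gripper, x, y, z, yaw], ...]]. A call has 1 to 20 rows; each row is the pose to reach, as a shift and turn from the pose commanded when the call began; what a row does not reach only later rows make up. The controller multiplies each number of a shift by 10 cm and each number of a turn by 30 degrees. A row lasts 1/8 s, in which the tool goes at most 62.5 mm and 10.7 degrees, less where a joint would pass 70% of its speed; a pose out of reach is approached as far as the arm can. A call with a number of a shift or a turn outside -1 to 1 is refused whole. A call with a gripper value outside its range is refused whole. The fingers move at their own pace and stop on an object; "squeeze" is the grip in N (left out, the last holds). Time passes only in rows, so rows that repeat a pose let the fingers close. It gives the time, the measured TCP pose, the force, the opening and the grip force at its end, in the units of the state.
- r.get_obs(): the state, without advancing time (a new reading comes with each control period).
- imaging.get_image(name): name is "scene" or "side" or "wrist"; returns a dict with "img" (400x640x3 uint8, red, green, blue), "intrinsics" (3x3 intrinsics, pixels), "rvec" (rotation vector, rad) and "tvec" (3), from world to camera coordinates, as OpenCV has them. Camera axes: x right, y down, z forward; pixel columns grow to the right and rows downward; lengths in m; the calibration is good to about 2 mm. A picture is of the moment at which its call begins. There is no depth.
- r.hand_in(): hands the job in; it is judged then, once.
The state is a dict: "clock": time; "q": joint angles; "dq": joint speeds; "joint_torque": joint torques, N m; "position": TCP position; "eef_rot": TCP orientation; "force": force on the tool from outside, world axes, zero at the start; "moment": the same for the moment, N m; "opening": opening from 0.0 (shut) to 1.0 (fully open); "gripper_force": force on a finger pad.
Only numpy, scipy, OpenCV 4.12 (cv2) and the standard library are available. Lean on these libraries where they do the work, as an engineer would, in place of code of your own. Each camera call takes 0.05 s, during which the arm holds its last target. There are 200 camera calls.

## Working session

There is one attempt and no reset: what is moved stays moved. The work goes in short steps, Python scripts to look and compute and a tool call to move; the robot and the scene stay as the last step left them, time stands still between calls to the robot, and variables do not carry over. Pictures are saved under pics/ and viewed, at most 14 in all, crops included, and the job is handed in when it is done.

Besides the shell and the picture viewer there is one more tool, called after ">>>" in YAML: its name, and indented under it one key for each argument. play_rows: Moves the arm, as the interface text tells. Shifts and turns lie within -1 to 1; 1 stands for 10 cm of shift or 30 degrees of turn. Its arguments: {"type":"object","properties":{"motion":{"type":"array"},"squeeze":{"type":"number"}},"required":["motion"]}

```bash
mkdir -p pics; cat > h.py <<'E'
import numpy as np, cv2
from bench import r, imaging
def cam(n,save=None,crop=None,scale=1):
    d=imaging.get_image(n); K=np.array(d["intrinsics"]);R=cv2.Rodrigues(np.array(d["rvec"]))[0];t=np.array(d["tvec"]).ravel()
    im=d["img"]
    if save:
        c=im if crop is None else im[crop[1]:crop[3],crop[0]:crop[2]]
        c=cv2.resize(c,None,fx=scale,fy=scale,interpolation=cv2.INTER_CUBIC)
        cv2.imwrite("pics/"+save,c[:,:,::-1])
    np.savez("cam_%s.npz"%n,K=K,R=R,t=t,im=im)
    return K,R,t,im
def load(n):
    d=np.load("cam_%s.npz"%n); return d["K"],d["R"],d["t"]
def ray(n,uv):
    K,R,t=load(n); d=R.T@np.linalg.solve(K,[uv[0],uv[1],1]); return -R.T@t,d
def onz(n,uv,z):
    o,d=ray(n,uv); return o+d*(z-o[2])/d[2]
def onx(n,uv,x):
    o,d=ray(n,uv); return o+d*(x-o[0])/d[0]
def proj(n,p):
    K,R,t=load(n); q=K@(R@np.array(p)+t); return q[:2]/q[2]
def tri(n1,uv1,n2,uv2):
    A=[];b=[]
    for n,uv in((n1,uv1),(n2,uv2)):
        o,d=ray(n,uv);d/=np.linalg.norm(d);P=np.eye(3)-np.outer(d,d);A.append(P);b.append(P@o)
    return np.linalg.solve(sum(A),sum(b))
E
python3 - <<'E'
from h import *
for n in("scene","side","wrist"):
    K,R,t,im=cam(n,n+"0.png"); print(n,K[0,0],(-R.T@t).round(3),R[2].round(2))
print(r.get_obs(),r.grip_depth)
E
```

```text
scene 392.6343486663827 [0.205 0.491 0.719] [ 0.4  -0.61 -0.69]
side 460.6395304250299 [ 0.596 -0.897  0.921] [-0.03  0.75 -0.66]
wrist 351.1341269875299 [0.106 0.597 0.373] [ 0.29 -0.09 -0.95]
{'clock': 0.15, 'q': array([5.99508069e+01, 5.98990831e+00, 5.53952087e+00, 8.96076967e+01,
       1.83505639e-03, 7.75273953e+01]), 'dq': array([ 0.03555045, -0.0270938 ,  0.17905012,  0.0086893 ,  0.15686431,
        0.02890353]), 'joint_torque': array([ 3.53782212e-03, -5.57355988e+01,  5.04009068e+01,  1.24390639e-02,
       -1.89471625e-04, -1.60310395e-05]), 'position': array([0.18101521, 0.57174322, 0.20243108]), 'eef_rot': array([-1.79943683e+02, -1.43363427e-02,  1.62423404e+02]), 'force': array([ 1.06208937, -0.01179393,  0.08692671]), 'moment': array([0.05096912, 0.01730204, 0.00738325]), 'gripper_force': 0.0, 'opening': 0.9978013843419481} 0.0187
```

View pics/scene0.png

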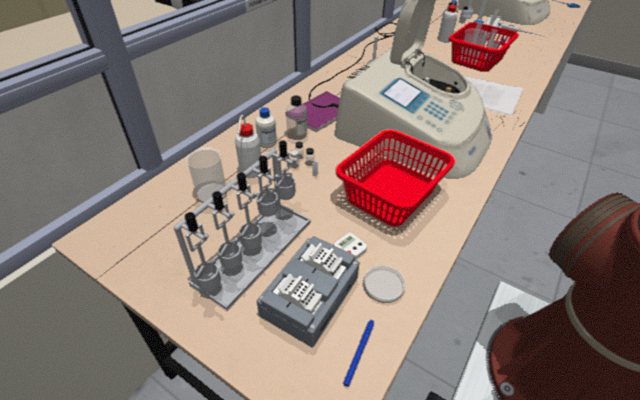

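View pics/side0.png

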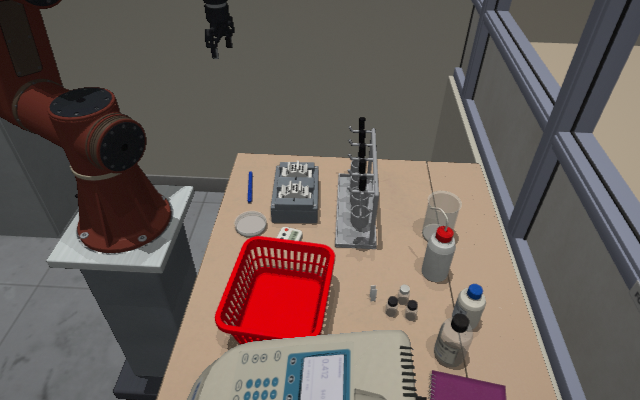

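Five dippers hang from the hooks: scene knobs at about (191,221), (218,200), (241,180), (264,163) and (283,149). The three nearest the camera look long and the far two short. The basket is at about (393,178) in the scene view and the timer at (351,244). Next I'll crop in for precise pixels.

```bash
python3 - <<'E'
from h import *
for n,c,s in(("scene",(165,130,365,345),2.75),("side",(210,105,400,350),2.4)):
    im=np.load("cam_%s.npz"%n)["im"][c[1]:c[3],c[0]:c[2]]
    im=cv2.resize(im,None,fx=s,fy=s,interpolation=cv2.INTER_CUBIC)
    cv2.imwrite("pics/%s_c.png"%n,im[:,:,::-1]); print(im.shape)
E
```

```text
(591, 550, 3)
(588, 456, 3)
```

View pics/scene_c.png

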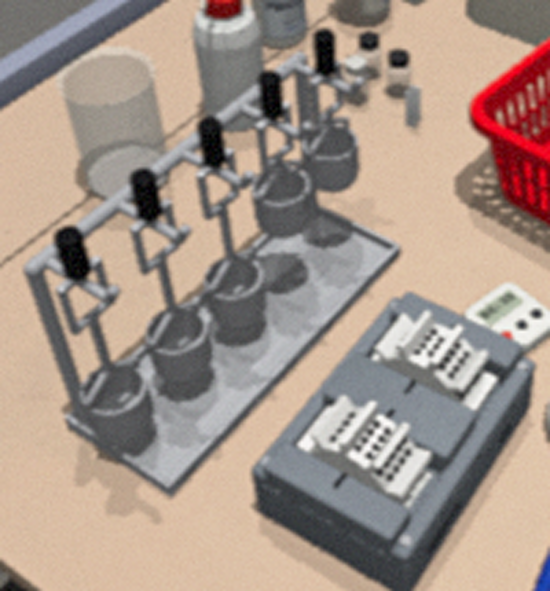

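View pics/side_c.png

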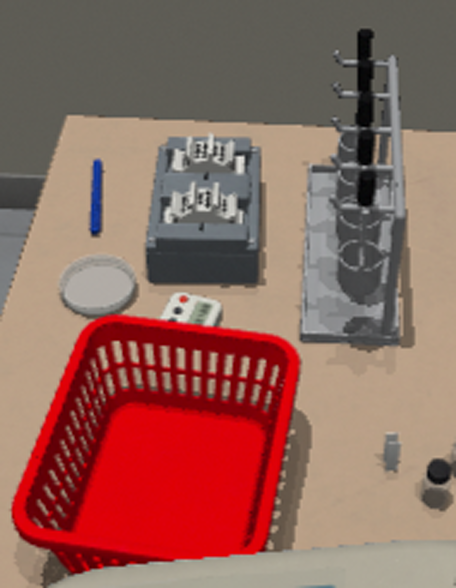

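The crops confirm 3 long dippers (the +y side) and 2 short ones. Knob centres in the scene crop are (72,253), (145,195), (210,142), (270,95) and (323,52).

```bash
python3 - <<'E'
from h import *
S=lambda u,v:(u/2.75+165,v/2.75+130)
D=lambda u,v:(u/2.4+210,v/2.4+105)
for p in[(72,253),(145,195),(210,142),(270,95),(323,52)]: print("knob",onz("scene",S(*p),.212).round(3))
print("trayS",[onz("scene",S(*p),.014).round(3) for p in[(170,490),(398,248)]])
print("trayD",[onz("side",D(*p),.014).round(3) for p in[(302,335),(398,337),(310,168)]])
print("cntS",[onz("scene",S(*p),.074).round(3) for p in[(258,485),(405,570),(533,372),(402,297)]])
print("cntD",[onz("side",D(*p),.074).round(3) for p in[(150,243),(257,245),(160,140),(250,140)]])
print("basketD rim",[onz("side",D(*p),.107).round(3) for p in[(90,322),(298,348),(15,510)]])
print("basketS rim",[onz("scene",p,.107).round(3) for p in[(337,172),(388,131),(454,160),(403,203)]])
print("basketD floor",[onz("side",D(*p),.003).round(3) for p in[(118,405),(268,425),(72,545),(245,550)]])
print("timer",onz("scene",S(510,318),.019),onz("side",D(193,310),.019))
print("nearest knob side",onx("side",D(367,190),.5), onx("side",D(366,37),.5), tri("scene",S(323,52),"side",D(367,190)),tri("scene",S(72,253),"side",D(365,47)))
E
```

```text
knob [0.651 0.219 0.212]
knob [0.651 0.153 0.212]
knob [0.652 0.087 0.212]
knob [0.652 0.021 0.212]
knob [ 0.652 -0.045  0.212]
trayS [array([0.588, 0.238, 0.014]), array([ 0.59 , -0.058,  0.014])]
trayD [array([ 0.596, -0.068,  0.014]), array([ 0.702, -0.064,  0.014]), array([0.596, 0.225, 0.014])]
cntS [array([0.509, 0.223, 0.074]), array([0.393, 0.217, 0.074]), array([0.403, 0.036, 0.074]), array([0.524, 0.031, 0.074])]
cntD [array([0.421, 0.005, 0.074]), array([0.541, 0.01 , 0.074]), array([0.407, 0.193, 0.074]), array([0.52 , 0.201, 0.074])]
basketD rim [array([ 0.384, -0.149,  0.107]), array([ 0.592, -0.171,  0.107]), array([ 0.359, -0.369,  0.107])]
basketS rim [array([ 0.577, -0.157,  0.107]), array([ 0.555, -0.391,  0.107]), array([ 0.357, -0.368,  0.107]), array([ 0.396, -0.148,  0.107])]
basketD floor [array([ 0.407, -0.169,  0.003]), array([ 0.565, -0.185,  0.003]), array([ 0.39 , -0.336,  0.003]), array([ 0.552, -0.331,  0.003])]
timer [ 0.46331103 -0.04078027  0.019     ] [ 0.47245987 -0.04301037  0.019     ]
nearest knob side [ 0.5        -2.2950415   2.09287168] [ 0.5        -2.70461038  2.05669929] [ 0.65428822 -0.04762232  0.209576  ] [0.65481682 0.21650267 0.20800072]
```

>>> play_rows:
  motion:
    - [[45, 0.3, -0.4, 0.8, 0.3], [45, 0.5, -0.7, 0.8, 0.586], [45, 0.67, -0.88, 0.8, 0.586], [45, 0.67, -0.88, 0.8, 0.586]]
  squeeze: 60

```text
clock: 0.65
position: [0.2493, 0.4832, 0.2833]
eef_rot: [180.0, 0.0, 179.9]
force: [-1.4, -0.0, 0.7]
opening: 0.529
gripper_force: 0.0
```

>>> play_rows:
  motion:
    - [[45, 0.33, -0.44, 0, 0], [45, 0.67, -0.88, 0, 0], [45, 0.67, -0.88, 0, 0]]

```text
clock: 1.02
position: [0.3165, 0.3944, 0.2824]
eef_rot: [-180.0, -0.0, 179.8]
force: [-0.3, 0.6, 0.6]
opening: 0.529
gripper_force: 0.0
```

>>> play_rows:
  motion:
    - [[45, 0.33, -0.44, 0, 0], [45, 0.67, -0.88, 0, 0], [45, 0.67, -0.88, 0, 0]]

```text
clock: 1.4
position: [0.3833, 0.3068, 0.2823]
eef_rot: [-180.0, -0.1, 179.8]
force: [-0.2, 0.1, 0.7]
opening: 0.526
gripper_force: 0.0
```

>>> play_rows:
  motion:
    - [[45, 0.33, -0.44, 0, 0], [45, 0.67, -0.88, 0, 0], [45, 0.67, -0.88, 0, 0]]

```text
clock: 1.78
position: [0.4501, 0.2193, 0.2822]
eef_rot: [-180.0, -0.1, 179.9]
force: [0.1, 0.6, -0.8]
opening: 0.525
gripper_force: 0.0
```

>>> play_rows:
  motion:
    - [[45, 0.33, -0.44, 0, 0], [45, 0.67, -0.88, 0, 0], [45, 0.67, -0.88, 0, 0]]

```text
clock: 2.15
position: [0.517, 0.1318, 0.2819]
eef_rot: [180.0, -0.1, 179.9]
force: [-0.3, 0.5, 0.6]
opening: 0.529
gripper_force: 0.0
```

>>> play_rows:
  motion:
    - [[45, 0.33, -0.44, 0, 0], [45, 0.67, -0.88, 0, 0], [45, 0.67, -0.88, 0, 0]]

```text
clock: 2.52
position: [0.5841, 0.0441, 0.2815]
eef_rot: [180.0, -0.1, 179.9]
force: [-0.7, 1.0, -0.1]
opening: 0.526
gripper_force: 0.0
```

>>> play_rows:
  motion:
    - [[45, 0.33, -0.44, 0, 0], [45, 0.67, -0.88, 0, 0], [45, 0.67, -0.88, 0, 0]]

```text
clock: 2.9
position: [0.651, -0.0436, 0.2804]
eef_rot: [179.9, -0.2, 180.0]
force: [-0.3, -0.5, 0.1]
opening: 0.525
gripper_force: 0.0
```

```bash
python3 - <<'E'
from h import *
cam("wrist","w1.png")
for k in [(.652,-.045,.23),(.652,.021,.23)]: print(proj("wrist",k))
E
```

```text
[313.02715932 212.44360525]
[411.41557509 212.31653233]
```

View pics/w1.png

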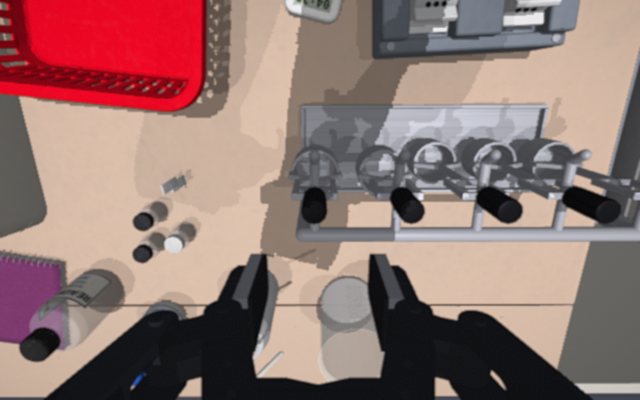

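The knob tops sit at (314,205) and (411,210), matching the predicted pixels, so I'll descend and grip.

>>> play_rows:
  motion:
    - [[45, 0.01, -0.01, -0.4, 0], [45, 0.01, -0.01, -0.7, 0], [45, 0.01, -0.01, -0.84, 0], [45, 0.01, -0.01, -0.84, 0], [5, 0.01, -0.01, -0.84, 0], [5, 0.01, -0.01, -0.84, 0], [5, 0.01, -0.01, -0.84, 0], [5, 0.01, -0.01, -0.84, 0], [5, 0.01, -0.01, -0.84, 0]]
  squeeze: 80

```text
clock: 4.08
position: [0.6523, -0.0455, 0.2015]
eef_rot: [-179.9, 0.2, 180.0]
force: [-0.4, -0.2, 7.8]
opening: 0.056
gripper_force: 3.6
```

>>> play_rows:
  motion:
    - [[5, 0, 0, 0.1, 0], [5, 0, 0, 0.21, 0], [5, 0, 0, 0.21, 0], [5, 0, 0, 0.21, 0], [5, -0.2, 0, 0.21, 0], [5, -0.4, 0, 0.21, 0], [5, -0.6, 0, 0.21, 0], [5, -0.7, 0, 0.21, 0], [5, -0.7, 0, 0.21, 0]]

```text
clock: 5.2
position: [0.5811, -0.045, 0.2201]
eef_rot: [180.0, 0.0, 180.0]
force: [0.4, 0.7, 0.1]
opening: 0.058
gripper_force: 0.0
```

>>> play_rows:
  motion:
    - [[5, 0, 0, 0.3, 0], [5, 0, 0, 0.6, 0], [5, 0, 0, 0.95, 0], [5, 0, 0, 0.95, 0], [5, 0, 0, 0.95, 0]]

```text
clock: 5.82
position: [0.5816, -0.045, 0.3141]
eef_rot: [180.0, -0.0, -180.0]
force: [-0.7, 0.8, -1.0]
opening: 0.056
gripper_force: 0.0
```

```bash
cat > bk.py <<'E'
from h import *
# basket pose: fit rim outline to red mask in side image
from scipy.optimize import minimize
def mask(n):
    K,R,t,im=cam(n); h=cv2.cvtColor(im,cv2.COLOR_RGB2HSV)
    m=((h[...,0]<6)|(h[...,0]>174))&(h[...,1]>190)&(h[...,2]>60); m=m.astype(np.uint8)
    nn,l,s,c=cv2.connectedComponentsWithStats(m); i=1+np.argmax(s[1:,4]); return (l==i)
def quad(x,y,a):
    P=[]
    for z,lx,ly in((.107,.1115,.1315),(.1,.1115,.1315),(0.,.088,.108)):
        for sx,sy in((1,1),(1,-1),(-1,-1),(-1,1)):
            px,py=sx*lx,sy*ly; P.append((x+px*np.cos(a)-py*np.sin(a),y+px*np.sin(a)+py*np.cos(a),z))
    return P
def basket(n="side",g=(.472,-.263,-.1)):
    m=mask(n); K,R,t=load(n)
    hull=lambda p: cv2.convexHull(np.array([proj(n,q) for q in quad(*p)],np.float32))
    pts=np.argwhere(m)[:,::-1].astype(np.float32); H=cv2.convexHull(pts).astype(np.int32)
    A=np.zeros(m.shape,np.uint8);cv2.fillConvexPoly(A,H,1)
    def cost(p):
        B=np.zeros(m.shape,np.uint8);cv2.fillConvexPoly(B,np.round(hull(p)*16).astype(np.int32),1,shift=4)
        vis=np.ones_like(A); 
        if n=="side": vis[325:]=0
        return float(((A!=B)&(vis>0)).sum())
    r_=minimize(cost,g,method="Nelder-Mead",options=dict(initial_simplex=[g,(g[0]+.03,g[1],g[2]),(g[0],g[1]+.03,g[2]),(g[0],g[1],g[2]+.1)]))
    return r_.x.round(3),r_.fun
if __name__=="__main__":
    print(basket("scene")); print(basket("side")); cam("scene","sc_%d.png"%(r.get_obs()["clock"]*10)); print(r.get_obs()["clock"])
E
python3 bk.py
```

```text
(array([ 0.474, -0.282, -0.053]), np.float64(801.0))
(array([ 0.473, -0.276, -0.091]), np.float64(229.0))
5.975
```

```bash
python3 - <<'E'
from h import *
a=cam("scene")[3][110:330,150:390]; b=cam("side")[3][90:290,300:420]
a=cv2.resize(a,None,fx=2,fy=2,interpolation=3); b=cv2.resize(b,(264,440),interpolation=3)
cv2.imwrite("pics/miss.png",np.hstack([a,b])[:,:,::-1])
E
```

```text
(no output)
```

View pics/miss.png

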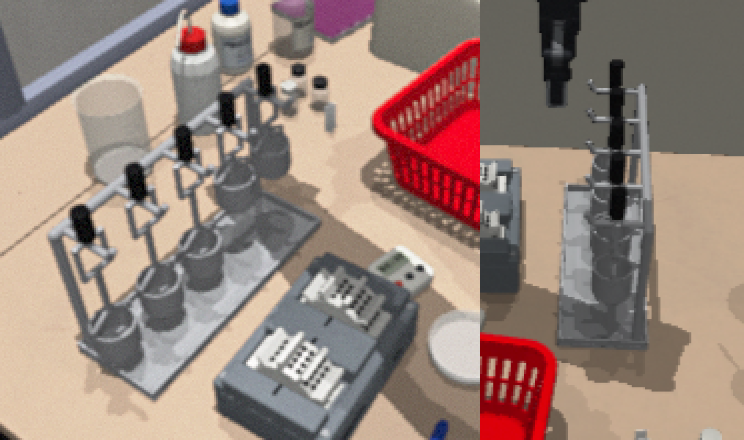

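```bash
python3 - <<'E'
from h import *
print("old tcp px",proj("wrist",(.651,-.0436,.2804)),proj("wrist",(.651,-.0436,.2)),proj("wrist",(.651,-.0436+.0225,.2804)))
K,R,t,im=cam("wrist"); print("wcam",(-R.T@t).round(3)); 
c=cv2.resize(im[140:400,160:560],None,fx=1.9,fy=1.9,interpolation=3)
a=np.zeros_like(c)
cv2.imwrite("pics/w2.png",c[:,:,::-1])
o=r.get_obs();print(o["position"],o["eef_rot"],o["opening"])
print(proj("wrist",o["position"]),[proj("wrist",(.652,-.045,z)).round(0) for z in(.23,.194)])
E
```

```text
old tcp px [314.61536013 242.67176989] [315.31985775 197.66971363] [356.82136011 242.61159815]
wcam [ 0.502 -0.043  0.485]
[ 0.58101828 -0.04488396  0.3143492 ] [ 1.79976752e+02 -5.38723637e-02 -1.79995460e+02] 0.05817932347865777
[314.51650807 243.06594109] [array([315., 279.]), array([316., 258.])]
```

View pics/w2.png

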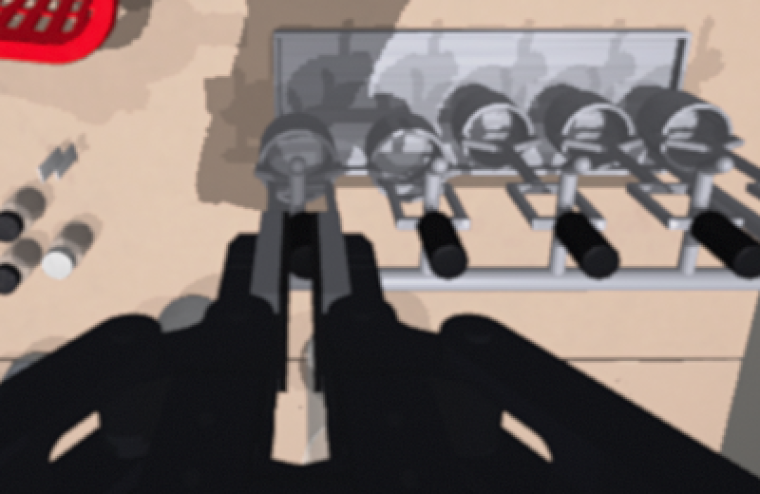

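The first dipper is still on its hook: the knob slipped out from between the pads, although the fingers look correctly aligned. I'll retry, lowering and closing slowly and reading the state at each stage.

>>> play_rows:
  motion:
    - [[40, 0.35, 0, 0, 0], [40, 0.7, 0, 0, 0], [40, 0.71, 0, 0, 0], [40, 0.71, 0, 0, 0], [40, 0.71, 0, -0.4, 0], [40, 0.71, 0, -0.8, 0], [40, 0.71, 0, -0.8, 0]]
  squeeze: 40

```text
clock: 7.0
position: [0.6497, -0.0444, 0.2325]
eef_rot: [179.9, -0.3, 180.0]
force: [-0.2, 0.3, -0.0]
opening: 0.466
gripper_force: 0.0
```

>>> play_rows:
  motion:
    - [[40, 0, 0, -0.2, 0], [40, 0, 0, -0.35, 0], [40, 0, 0, -0.35, 0], [40, 0, 0, -0.35, 0]]

```text
clock: 7.5
position: [0.6525, -0.0451, 0.2013]
eef_rot: [-180.0, 0.1, -180.0]
force: [0.1, 0.9, -0.5]
opening: 0.47
gripper_force: 0.0
```

>>> play_rows:
  motion:
    - [[34, 0, 0, 0, 0], [28, 0, 0, 0, 0], [24, 0, 0, 0, 0], [22, 0, 0, 0, 0]]

```text
clock: 8.0
position: [0.6522, -0.045, 0.2001]
eef_rot: [180.0, 0.0, -180.0]
force: [0.1, -0.3, 0.8]
opening: 0.259
gripper_force: 0.0
```

>>> play_rows:
  motion:
    - [[20, 0, 0, 0, 0], [18, 0, 0, 0, 0], [16, 0, 0, 0, 0], [16, 0, 0, 0, 0]]

```text
clock: 8.5
position: [0.6522, -0.045, 0.2001]
eef_rot: [180.0, 0.0, -180.0]
force: [-0.3, -0.2, -0.3]
opening: 0.19
gripper_force: 10.1
```

```bash
python3 - <<'E'
from h import *
a=cam("scene")[3][100:300,180:360]; b=cam("side")[3][90:290,300:420]
a=cv2.resize(a,None,fx=2.4,fy=2.4,interpolation=3); b=cv2.resize(b,(288,480),interpolation=3)
cv2.imwrite("pics/g2.png",np.hstack([a,b])[:,:,::-1])
E
```

```text
(no output)
```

View pics/g2.png

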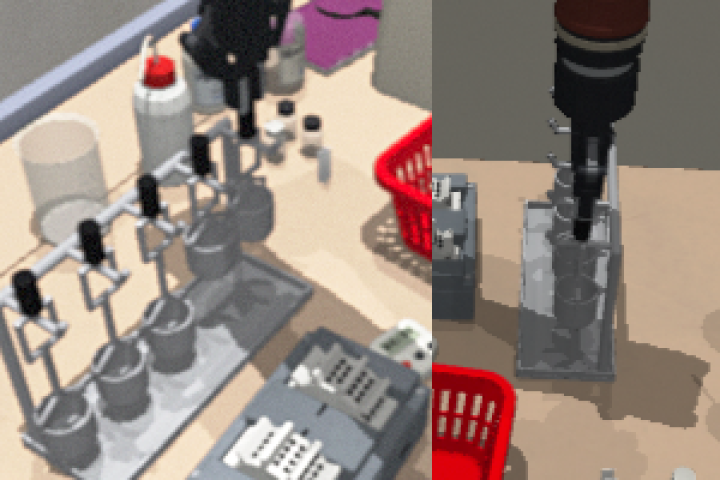

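The knob is between the pads (opening 16 mm, 10 N). I'll tighten step by step.

>>> play_rows:
  motion:
    - [[14, 0, 0, 0, 0], [14, 0, 0, 0, 0], [14, 0, 0, 0, 0]]

```text
clock: 8.98
position: [0.6522, -0.0449, 0.2001]
eef_rot: [180.0, 0.0, -180.0]
force: [-0.3, 0.2, 1.2]
opening: 0.173
gripper_force: 25.0
```

>>> play_rows:
  motion:
    - [[10, 0, 0, 0, 0], [10, 0, 0, 0, 0], [10, 0, 0, 0, 0]]

```text
clock: 9.35
position: [0.6521, -0.045, 0.1999]
eef_rot: [180.0, -0.0, -180.0]
force: [0.0, 0.5, -0.1]
opening: 0.116
gripper_force: 0.0
```

>>> play_rows:
  motion:
    - [[10, 0, 0, 0.1, 0], [10, 0, 0, 0.2, 0], [10, 0, 0, 0.2, 0], [10, 0, 0, 0.2, 0]]

```text
clock: 9.85
position: [0.6523, -0.045, 0.22]
eef_rot: [180.0, 0.0, -180.0]
force: [-0.2, -0.2, 0.8]
opening: 0.116
gripper_force: 0.0
```

```bash
python3 - <<'E'
from h import *
w=cam("wrist")[3][180:330,240:420]; a=cam("scene")[3][130:210,235:315]; b=cam("side")[3][130:230,320:400]
print(proj("wrist",r.get_obs()["position"])-[240,180])
Rz=lambda i,s:cv2.resize(i,s,interpolation=3)
bot=np.hstack([Rz(w,(500,416))]); rt=np.vstack([Rz(a,(290,290)),Rz(b,(290,300))])
L=np.zeros((590,500,3),np.uint8); L[:416]=bot
cv2.imwrite("pics/g3.png",np.hstack([L,rt])[:,:,::-1])
E
```

```text
[74.7196669  61.95204151]
```

View pics/g3.png

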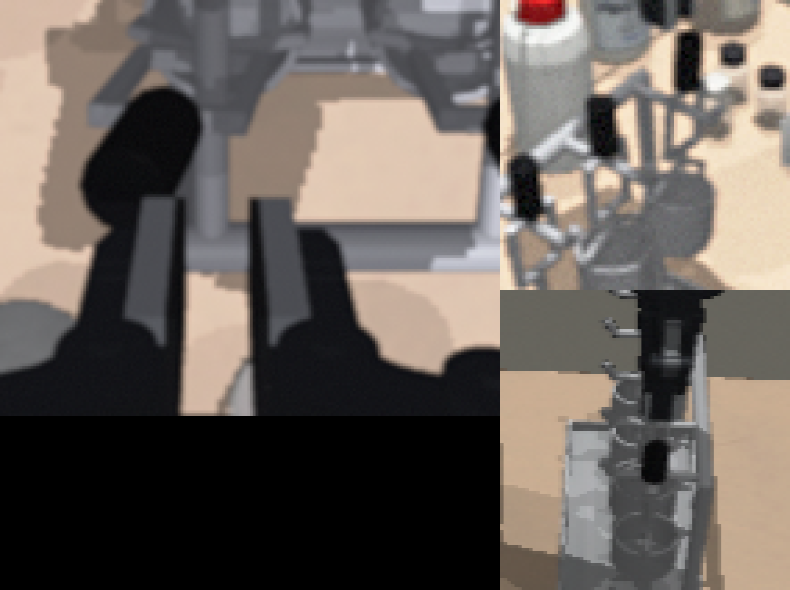

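The knob escaped, and the wrist view shows it beside the left finger (about 13 mm toward −y). I'll raise the arm and measure the knob again to check whether it's swinging.

>>> play_rows:
  motion:
    - [[45, 0, 0, 0.3, 0], [45, 0, 0, 0.6, 0], [45, 0, 0, 0.8, 0], [45, 0, 0, 0.8, 0], [45, 0, 0, 0.8, 0]]

```text
clock: 10.62
position: [0.652, -0.0449, 0.2987]
eef_rot: [180.0, -0.1, -180.0]
force: [1.1, 0.3, -1.1]
opening: 0.528
gripper_force: 0.0
```

```bash
cat > kn.py <<'E'
from h import *
def knobs(n="scene",ys=(.219,.153,.087,.021,-.045),show=True):
    K,R,t,im=cam(n); g=im.max(2); out=[]
    nn,l,s,c=cv2.connectedComponentsWithStats((g<55).astype(np.uint8))
    for y in ys:
        p=proj(n,(.652,y,.212)); 
        best=min(((np.hypot(*(c[i]-p)),i) for i in range(1,nn) if 20<s[i,4]<2500),default=None)
        if best and best[0]<25:
            i=best[1]; pt=onx(n,c[i],.652) if n!="scene" else onz(n,c[i],.212)
            vv,uu=np.where(l==i); ax=np.linalg.svd(np.c_[uu,vv]-c[i],full_matrices=False)[2][0]; ax=ax*np.sign(ax[1])
            pr=(proj(n,(.652,y,.194))-proj(n,(.652,y,.23)));pr/=np.linalg.norm(pr)
            out.append((y,pt.round(4),s[i,4],(c[i]-p).round(1),"tilt",np.degrees(np.arctan2(ax[0],ax[1])-np.arctan2(pr[0],pr[1])).round(1)))
    if show:
        for o in out: print(*o)
    return out
if __name__=="__main__":
    for i in range(3): knobs(); print()
    print("side"); knobs("side",(-.045,))
    print(r.get_obs()["clock"])
E
python3 kn.py
```

```text
0.219 [0.6519 0.2185 0.212 ] 143 [ 0.2 -0.1] tilt -1.2
0.153 [0.652  0.1524 0.212 ] 128 [ 0.2 -0.2] tilt -0.7
0.087 [0.6517 0.0864 0.212 ] 112 [ 0.3 -0.1] tilt 1.1
0.021 [0.6522 0.0225 0.212 ] 110 [-0.5  0.3] tilt 2.8
-0.045 [ 0.6507 -0.0563  0.212 ] 84 [ 3.7 -2.3] tilt -3.5

0.219 [0.6518 0.2185 0.212 ] 146 [ 0.3 -0.1] tilt -1.8
0.153 [0.6519 0.1523 0.212 ] 127 [ 0.3 -0.2] tilt -0.1
0.087 [0.6516 0.0864 0.212 ] 112 [ 0.4 -0.1] tilt 0.9
0.021 [0.6518 0.0234 0.212 ] 104 [-0.6  0.6] tilt 5.1
-0.045 [ 0.6507 -0.0563  0.212 ] 84 [ 3.7 -2.3] tilt -3.5

0.219 [0.6517 0.2186 0.212 ] 146 [ 0.3 -0.1] tilt -1.6
0.153 [0.6521 0.1524 0.212 ] 129 [ 0.2 -0.2] tilt 0.2
0.087 [0.6519 0.0862 0.212 ] 110 [ 0.3 -0.2] tilt 1.3
0.021 [0.652  0.0229 0.212 ] 108 [-0.6  0.5] tilt 5.2
-0.045 [ 0.6505 -0.0558  0.212 ] 82 [ 3.5 -2.2] tilt -3.2

side
-0.045 [ 0.652  -0.0603  0.2141] 103 [0.1 3.5] tilt 2.5
10.825
```

The knob now rests about 11 mm off toward −y, and it held fine under a gentle 25 N. I'll retry with wider fingers, a slightly lower position and a gentle squeeze, and check before lifting.

>>> play_rows:
  motion:
    - [[62, 0, 0, -0.3, 0], [62, 0, 0, -0.6, 0], [62, 0, 0, -0.9, 0], [62, 0, 0, -1.0, 0], [62, 0, 0, -1.0, 0], [62, 0, 0, -1.0, 0]]
  squeeze: 25

```text
clock: 11.58
position: [0.6528, -0.0451, 0.2016]
eef_rot: [-180.0, 0.1, -180.0]
force: [0.3, -0.2, -0.1]
opening: 0.72
gripper_force: 0.0
```

>>> play_rows:
  motion:
    - [[52, 0, 0, -0.03, 0], [42, 0, 0, -0.03, 0], [34, 0, 0, -0.03, 0], [28, 0, 0, -0.03, 0], [24, 0, 0, -0.03, 0], [22, 0, 0, -0.03, 0], [20, 0, 0, -0.03, 0], [20, 0, 0, -0.03, 0]]

```text
clock: 12.58
position: [0.6545, -0.0473, 0.2019]
eef_rot: [-179.7, 0.5, 179.9]
force: [-0.3, -6.5, 19.3]
opening: 0.24
gripper_force: 9.7
```

>>> play_rows:
  motion:
    - [[17, 0, 0, 0, 0], [17, 0, 0, 0, 0], [17, 0, 0, 0, 0]]

```text
clock: 12.95
position: [0.6547, -0.0474, 0.2023]
eef_rot: [-179.7, 0.5, 179.9]
force: [-0.1, -7.2, 21.4]
opening: 0.199
gripper_force: 10.6
```

>>> play_rows:
  motion:
    - [[15, 0, 0, 0, 0], [15, 0, 0, 0, 0], [15, 0, 0, 0, 0]]

```text
clock: 13.32
position: [0.6549, -0.0474, 0.2026]
eef_rot: [-179.7, 0.5, 179.9]
force: [0.8, -6.7, 22.7]
opening: 0.174
gripper_force: 11.1
```

```bash
python3 - <<'E'
from h import *
w=cam("wrist")[3][180:330,240:420]; a=cam("scene")[3][130:210,235:315]; b=cam("side")[3][130:230,320:400]
print(proj("wrist",r.get_obs()["position"])-[240,180])
Rz=lambda i,s:cv2.resize(i,s,interpolation=3)
L=np.zeros((590,500,3),np.uint8); L[:416]=Rz(w,(500,416)); rt=np.vstack([Rz(a,(290,290)),Rz(b,(290,300))])
cv2.imwrite("pics/g4.png",np.hstack([L,rt])[:,:,::-1])
E
```

```text
[74.50557974 62.72129222]
```

View pics/g4.png

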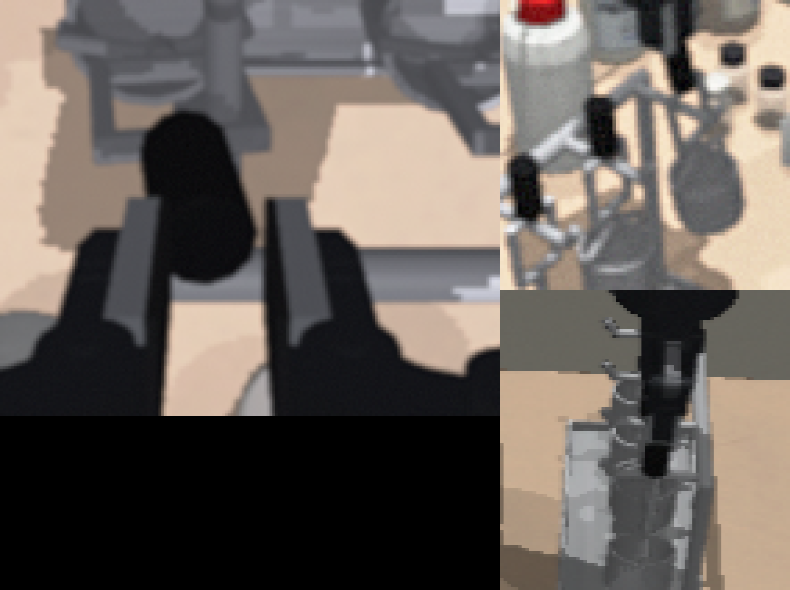

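The left fingertip is riding on the tilted eye's shoulder (22 N upward). I'll open, rise about 8 mm, then close gently.

>>> play_rows:
  motion:
    - [[34, 0, 0, 0, 0], [34, 0, 0, 0, 0], [34, 0, 0, 0.08, 0], [34, 0, 0, 0.1, 0], [34, 0, 0, 0.1, 0], [34, 0, 0, 0.1, 0], [34, 0, 0, 0.1, 0], [34, 0, 0, 0.1, 0]]

```text
clock: 14.48
position: [0.6522, -0.0449, 0.2069]
eef_rot: [180.0, -0.0, -180.0]
force: [-0.1, -0.4, -0.0]
opening: 0.402
gripper_force: 0.0
```

>>> play_rows:
  motion:
    - [[30, 0, 0, 0, 0], [27, 0, 0, 0, 0], [25, 0, 0, 0, 0], [23, 0, 0, 0, 0], [21, 0, 0, 0, 0], [21, 0, 0, 0, 0]]

```text
clock: 15.22
position: [0.6522, -0.045, 0.207]
eef_rot: [180.0, 0.0, -180.0]
force: [-0.7, 0.6, -0.2]
opening: 0.246
gripper_force: 0.0
```

>>> play_rows:
  motion:
    - [[19, 0, 0, 0, 0], [17, 0, 0, 0, 0], [17, 0, 0, 0, 0], [17, 0, 0, 0, 0]]

```text
clock: 15.72
position: [0.6522, -0.045, 0.2071]
eef_rot: [180.0, 0.0, -180.0]
force: [-0.7, 0.6, 0.3]
opening: 0.201
gripper_force: 0.0
```

>>> play_rows:
  motion:
    - [[15, 0, 0, 0, 0], [15, 0, 0, 0, 0], [15, 0, 0, 0, 0]]

```text
clock: 16.1
position: [0.6522, -0.045, 0.207]
eef_rot: [180.0, 0.0, -180.0]
force: [0.2, -0.2, 0.8]
opening: 0.176
gripper_force: 0.0
```

```bash
python3 - <<'E'
from h import *
w=cam("wrist")[3][180:330,240:420]; a=cam("scene")[3][130:210,235:315]; b=cam("side")[3][130:230,320:400]
Rz=lambda i,s:cv2.resize(i,s,interpolation=3)
L=np.zeros((590,500,3),np.uint8); L[:416]=Rz(w,(500,416)); rt=np.vstack([Rz(a,(290,290)),Rz(b,(290,300))])
cv2.imwrite("pics/g5.png",np.hstack([L,rt])[:,:,::-1])
E
```

```text
(no output)
```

View pics/g5.png

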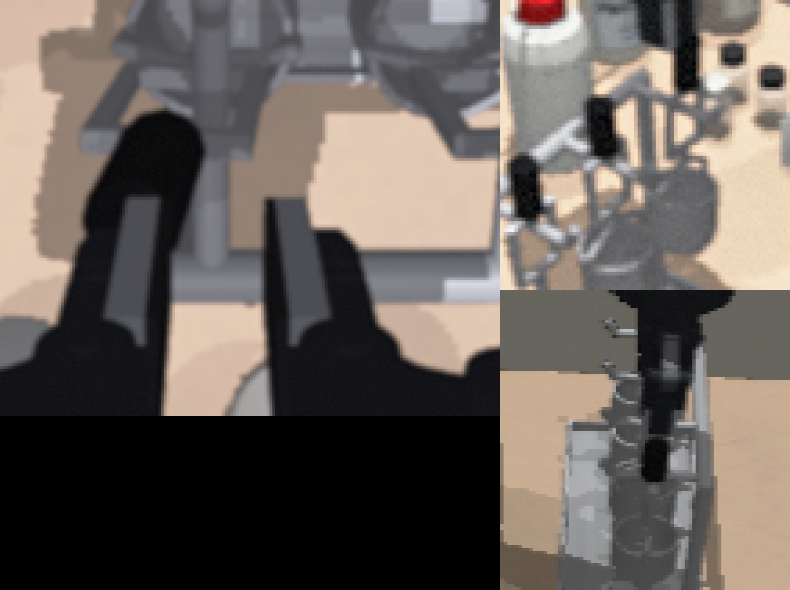

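```bash
python3 - <<'E'
from h import *
sc=(235+187/3.625,130+62/3.625); sd=(320+155/3.625,130+170/3)
print("tri scene-side",tri("scene",sc,"side",sd))
wt=(240+125/2.78,180+215/2.78); wm=(240+150/2.78,180+165/2.78)
print("wrist mid w/ side",tri("wrist",wm,"side",sd),"scene",tri("wrist",wm,"scene",sc))
for n in("scene","side","wrist"):
    print(n,"tcp",proj(n,(.6522,-.045,.207)).round(1),"knobtop .23",proj(n,(.652,-.0575,.23)).round(1),"knobbot",proj(n,(.652,-.0575,.194)).round(1))
# all black blobs in side
K,R,t=load("side"); im=np.load("cam_side.npz")["im"]; g=im.max(2)
sub=g[125:235,340:385]; 
for v in range(170,205,2): print(v,''.join('#' if x<45 else '+' if x<75 else '.' for x in g[v,350:378]))
E
```

```text
tri scene-side [ 0.65255665 -0.05817557  0.20969037]
wrist mid w/ side [ 0.65217007 -0.05545858  0.20711337] scene [ 0.64839813 -0.0553839   0.21208775]
scene tcp [282.6 150.8] knobtop .23 [285.7 139.4] knobbot [286.4 152.8]
side tcp [362.  184.2] knobtop .23 [362.6 180.2] knobbot [361.6 191.7]
wrist tcp [314.5 242.7] knobtop .23 [287.5 263. ] knobbot [292.7 232.7]
170 .+.....++#+#######..........
172 ..........+######+..........
174 +.........+######+..........
176 ..++...+..+######+..........
178 ...+......+++++++...........
180 .........+######+...........
182 ..+.....++#######...........
184 .+......+#######+...........
186 ........+#######............
188 .........#######............
190 ........+#######............
192 ........+#######............
194 ...++++..+++++++............
196 .+..++...+....++............
198 .++++.+..+..............+...
200 ++++++...++.............+...
202 .++++...+++.....+......++...
204 .++++++..++....++...........
```

The side-view rows show that the real fingertips sit about 28 mm above the reported TCP, so I was only pinching the knob's rounded top. I'll rise, open, and go about 30 mm deeper.

>>> play_rows:
  motion:
    - [[17, 0, 0, 0.15, 0], [17, 0, 0, 0.25, 0], [62, 0, 0, 0.25, 0], [62, 0, 0, 0.25, 0], [62, 0, 0, 0.25, 0], [62, 0, 0, 0, 0], [62, 0, 0, -0.2, 0], [62, 0, 0, -0.36, 0], [62, 0, 0, -0.36, 0], [62, 0, 0, -0.36, 0]]

```text
clock: 17.5
position: [0.6525, -0.0451, 0.1719]
eef_rot: [-180.0, 0.1, 180.0]
force: [0.3, -0.2, 0.2]
opening: 0.728
gripper_force: 0.0
```

>>> play_rows:
  motion:
    - [[50, 0, 0, 0, 0], [40, 0, 0, 0, 0], [32, 0, 0, 0, 0], [27, 0, 0, 0, 0], [24, 0, 0, 0, 0], [22, 0, 0, 0, 0], [20, 0, 0, 0, 0], [20, 0, 0, 0, 0]]

```text
clock: 18.5
position: [0.6522, -0.045, 0.171]
eef_rot: [180.0, 0.0, -180.0]
force: [0.9, -1.7, 2.3]
opening: 0.233
gripper_force: 0.7
```

>>> play_rows:
  motion:
    - [[14, 0, 0, 0, 0], [14, 0, 0, 0, 0], [10, 0, 0, 0, 0], [10, 0, 0, 0, 0]]

```text
clock: 19.0
position: [0.6523, -0.0447, 0.1711]
eef_rot: [180.0, 0.0, -180.0]
force: [-0.3, 1.8, 2.6]
opening: 0.2
gripper_force: 25.0
```

The grip is solid: it stopped at 17 mm with the full 25 N. Now squeeze harder, lift 20 mm, and draw off the hook.

>>> play_rows:
  motion:
    - [[5, 0, 0, 0, 0], [5, 0, 0, 0, 0], [5, 0, 0, 0.1, 0], [5, 0, 0, 0.2, 0], [5, 0, 0, 0.2, 0], [5, 0, 0, 0.2, 0]]
  squeeze: 60

```text
clock: 19.75
position: [0.6522, -0.0451, 0.1909]
eef_rot: [180.0, -0.0, 180.0]
force: [0.7, 0.4, -1.5]
opening: 0.192
gripper_force: 58.5
```

>>> play_rows:
  motion:
    - [[5, -0.15, 0, 0, 0], [5, -0.3, 0, 0, 0], [5, -0.45, 0, 0, 0], [5, -0.6, 0, 0, 0], [5, -0.7, 0, 0, 0], [5, -0.7, 0, 0, 0], [5, -0.7, 0, 0, 0]]

```text
clock: 20.62
position: [0.5825, -0.0451, 0.1909]
eef_rot: [180.0, 0.0, 180.0]
force: [-0.4, 0.4, -1.5]
opening: 0.188
gripper_force: 58.5
```

>>> play_rows:
  motion:
    - [[5, 0, 0, 0.3, 0], [5, 0, 0, 0.6, 0], [5, 0, 0, 0.9, 0], [5, 0, 0, 0.9, 0], [5, 0, 0, 0.9, 0]]

```text
clock: 21.25
position: [0.5823, -0.045, 0.2797]
eef_rot: [180.0, -0.1, -180.0]
force: [0.6, -0.0, -2.1]
opening: 0.19
gripper_force: 58.8
```

```bash
python3 - <<'E'
from bk import *
o=r.get_obs();print(o["position"],o["opening"],o["gripper_force"],o["force"])
print(basket("scene"),basket("side"))
a=cam("scene")[3][90:330,150:470]; b=cam("side")[3][90:290,260:420]
cv2.imwrite("pics/g6.png",np.hstack([cv2.resize(a,(480,360),interpolation=3),cv2.resize(b,(288,360),interpolation=3)])[:,:,::-1])
E
```

```text
[ 0.58228034 -0.04495427  0.27971565] 0.19024644189109507 58.80715191364288 [ 5.73185726e-01 -1.52321398e-03 -2.11697201e+00]
(array([ 0.474, -0.282, -0.044]), np.float64(788.0)) (array([ 0.473, -0.276, -0.091]), np.float64(230.0))
```

View pics/g6.png

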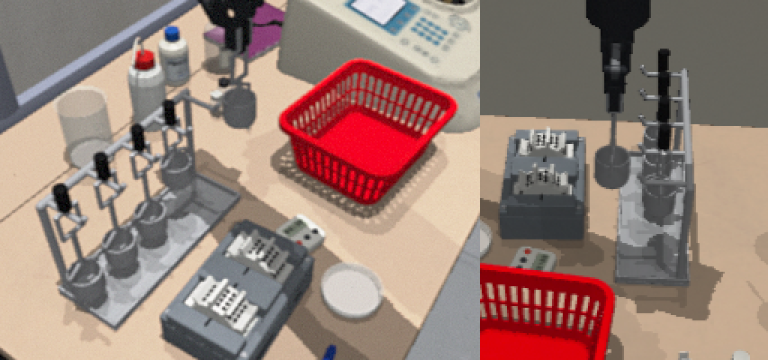

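The short dipper is off its hook and hanging straight from the grip. Carry it over the basket.

>>> play_rows:
  motion:
    - [[5, -0.25, -0.45, 0, 0], [5, -0.53, -0.98, 0, 0], [5, -0.53, -0.98, 0, 0]]

```text
clock: 21.82
position: [0.5276, -0.146, 0.2805]
eef_rot: [-180.0, -0.1, 179.7]
force: [-0.2, 0.3, -1.3]
opening: 0.186
gripper_force: 59.0
```

>>> play_rows:
  motion:
    - [[5, -0.25, -0.45, 0, 0], [5, -0.53, -0.98, 0, 0], [5, -0.53, -0.98, 0, 0]]

```text
clock: 22.2
position: [0.4748, -0.2434, 0.2803]
eef_rot: [180.0, -0.0, 179.8]
force: [0.5, 1.0, -1.3]
opening: 0.191
gripper_force: 59.3
```

>>> play_rows:
  motion:
    - [[5, -0.25, -0.45, 0, 0], [5, -0.53, -0.98, 0, 0], [5, -0.53, -0.98, 0, 0], [5, -0.53, -0.98, 0, 0]]

```text
clock: 22.7
position: [0.4238, -0.3381, 0.2808]
eef_rot: [179.9, 0.0, -180.0]
force: [-0.5, 0.8, -2.6]
opening: 0.194
gripper_force: 59.5
```

```bash
python3 bk.py
```

```text
(array([ 0.48 , -0.281,  0.025]), np.float64(1413.0))
(array([ 0.474, -0.277, -0.104]), np.float64(258.0))
22.85
```

>>> play_rows:
  motion:
    - [[5, 0, 0, -0.4, 0], [5, 0, 0, -0.8, 0], [5, 0, 0, -1, 0], [5, 0, 0, -1, 0]]

```text
clock: 23.35
position: [0.4232, -0.3372, 0.1796]
eef_rot: [179.9, -0.1, -179.9]
force: [0.1, -0.3, -1.2]
opening: 0.192
gripper_force: 59.3
```

>>> play_rows:
  motion:
    - [[5, 0, 0, -0.3, 0], [5, 0, 0, -0.6, 0], [5, 0, 0, -0.75, 0], [5, 0, 0, -0.82, 0], [5, 0, 0, -0.82, 0], [5, 0, 0, -0.82, 0], [5, 0, 0, -0.82, 0]]

```text
clock: 24.22
position: [0.4235, -0.3394, 0.0998]
eef_rot: [-180.0, 0.0, 180.0]
force: [0.5, 0.1, -1.2]
opening: 0.189
gripper_force: 59.4
```

>>> play_rows:
  motion:
    - [[25, 0, 0, 0, 0], [35, 0, 0, 0, 0], [45, 0, 0, 0, 0], [45, 0, 0, 0, 0], [45, 0, 0, 0.4, 0], [45, 0, 0, 0.8, 0], [45, 0, 0, 1, 0], [45, 0, 0, 1, 0]]

```text
clock: 25.22
position: [0.4238, -0.3398, 0.2006]
eef_rot: [-179.9, 0.1, -180.0]
force: [1.3, -1.3, -0.7]
opening: 0.528
gripper_force: 0.0
```

>>> play_rows:
  motion:
    - [[45, 0.2, 0.4, 0.4, 0], [45, 0.4, 0.8, 0.82, 0], [45, 0.5, 1, 0.82, 0], [45, 0.5, 1, 0.82, 0]]

```text
clock: 25.72
position: [0.4737, -0.2377, 0.2801]
eef_rot: [180.0, -0.0, -179.9]
force: [-0.8, 0.4, 0.2]
opening: 0.528
gripper_force: 0.0
```

>>> play_rows:
  motion:
    - [[45, 0.4, 0.5, 0, 0], [45, 0.88, 1, 0, 0], [45, 0.88, 1, 0, 0]]

```text
clock: 26.1
position: [0.5621, -0.137, 0.2787]
eef_rot: [179.9, -0.1, -179.8]
force: [-0.2, 0.0, -0.8]
opening: 0.525
gripper_force: 0.0
```

>>> play_rows:
  motion:
    - [[45, 0.4, 0.5, 0, 0], [45, 0.9, 1, 0, 0], [45, 0.9, 1, 0, 0], [45, 0.9, 1, 0, 0]]

```text
clock: 26.6
position: [0.6508, -0.0399, 0.2797]
eef_rot: [180.0, -0.1, 180.0]
force: [0.2, -0.4, -0.2]
opening: 0.524
gripper_force: 0.0
```

```bash
python3 bk.py; python3 - <<'E'
from kn import *
knobs("side",(.219,.153,.087,.021)); knobs("scene",(.219,.153,.087,.021))
E
```

```text
(array([ 0.472, -0.282, -0.04 ]), np.float64(805.0))
(array([ 0.474, -0.275, -0.096]), np.float64(242.0))
26.75
0.219 [ 0.652  -0.0315  0.4126] 1928 [  7.2 -16.3] tilt -1.7
0.219 [0.6515 0.2187 0.212 ] 147 [ 0.3 -0. ] tilt -0.6
0.153 [0.6521 0.1524 0.212 ] 131 [ 0.2 -0.2] tilt -0.1
0.087 [0.6523 0.086  0.212 ] 111 [ 0.2 -0.3] tilt -0.3
0.021 [0.6525 0.0219 0.212 ] 109 [-0.5  0.1] tilt 2.5
```

>>> play_rows:
  motion:
    - [[52, 0.01, 0.3, 0, 0], [52, 0.01, 0.61, 0, 0], [52, 0.01, 0.61, -0.2, 0], [52, 0.01, 0.61, -0.5, 0], [52, 0.01, 0.61, -0.8, 0], [52, 0.01, 0.61, -1, 0], [52, 0.01, 0.61, -1, 0]]
  squeeze: 25

```text
clock: 27.72
position: [0.6509, 0.0214, 0.1797]
eef_rot: [180.0, -0.1, 179.9]
force: [-1.1, 0.6, 1.1]
opening: 0.604
gripper_force: 0.0
```

>>> play_rows:
  motion:
    - [[45, 0, 0, -0.08, 0], [36, 0, 0, -0.08, 0], [30, 0, 0, -0.08, 0], [25, 0, 0, -0.08, 0], [22, 0, 0, -0.08, 0], [20, 0, 0, -0.08, 0], [14, 0, 0, -0.08, 0], [10, 0, 0, -0.08, 0], [10, 0, 0, -0.08, 0], [10, 0, 0, -0.08, 0]]

```text
clock: 28.98
position: [0.6523, 0.0221, 0.1732]
eef_rot: [180.0, 0.0, -180.0]
force: [0.5, 0.9, 0.6]
opening: 0.202
gripper_force: 25.1
```

>>> play_rows:
  motion:
    - [[5, 0, 0, 0, 0], [5, 0, 0, 0, 0], [5, 0, 0, 0.1, 0], [5, 0, 0, 0.2, 0], [5, 0, 0, 0.2, 0], [5, 0, 0, 0.2, 0]]
  squeeze: 60

```text
clock: 29.72
position: [0.6522, 0.022, 0.1929]
eef_rot: [180.0, -0.0, 180.0]
force: [-0.3, 0.2, -1.9]
opening: 0.191
gripper_force: 58.5
```

>>> play_rows:
  motion:
    - [[5, -0.15, 0, 0, 0], [5, -0.3, 0, 0, 0], [5, -0.45, 0, 0, 0], [5, -0.6, 0, 0, 0], [5, -0.7, 0, 0, 0], [5, -0.7, 0, 0, 0], [5, -0.7, 0, 0, 0]]

```text
clock: 30.6
position: [0.5826, 0.022, 0.193]
eef_rot: [180.0, 0.0, 180.0]
force: [-0.4, 0.4, -1.4]
opening: 0.192
gripper_force: 58.5
```

>>> play_rows:
  motion:
    - [[5, 0, 0, 0.3, 0], [5, 0, 0, 0.6, 0], [5, 0, 0, 0.9, 0], [5, 0, 0, 0.9, 0], [5, 0, 0, 0.9, 0]]

```text
clock: 31.22
position: [0.5823, 0.022, 0.2818]
eef_rot: [180.0, -0.1, -180.0]
force: [0.1, 0.5, -1.9]
opening: 0.189
gripper_force: 58.8
```

>>> play_rows:
  motion:
    - [[5, -0.1, -0.45, 0, 0], [5, -0.17, -0.92, 0, 0], [5, -0.17, -0.92, 0, 0]]

```text
clock: 31.6
position: [0.5643, -0.0725, 0.281]
eef_rot: [180.0, -0.1, 179.8]
force: [0.6, -0.9, -1.7]
opening: 0.189
gripper_force: 59.0
```

>>> play_rows:
  motion:
    - [[5, -0.1, -0.45, 0, 0], [5, -0.17, -0.92, 0, 0], [5, -0.17, -0.92, 0, 0]]

```text
clock: 31.98
position: [0.5475, -0.1638, 0.2812]
eef_rot: [179.9, -0.1, 179.8]
force: [-0.0, -0.3, -1.7]
opening: 0.188
gripper_force: 59.3
```

>>> play_rows:
  motion:
    - [[5, -0.1, -0.45, 0, 0], [5, -0.17, -0.92, 0, 0], [5, -0.17, -0.92, 0, 0]]

```text
clock: 32.35
position: [0.5307, -0.2552, 0.2814]
eef_rot: [179.9, -0.1, 179.9]
force: [0.3, 0.8, -1.7]
opening: 0.194
gripper_force: 59.4
```

>>> play_rows:
  motion:
    - [[5, -0.1, -0.45, 0, 0], [5, -0.17, -0.92, 0, 0], [5, -0.17, -0.92, 0, 0], [5, -0.17, -0.92, 0, 0]]

```text
clock: 32.85
position: [0.5148, -0.3444, 0.2825]
eef_rot: [179.9, -0.0, -179.9]
force: [-0.3, -0.3, -2.2]
opening: 0.187
gripper_force: 59.6
```

```bash
python3 bk.py; python3 - <<'E'
from h import *
a=cam("scene")[3][80:290,230:480]; b=cam("side")[3][120:360,190:440]
cv2.imwrite("pics/b1.png",np.hstack([cv2.resize(a,(450,378),interpolation=3),cv2.resize(b,(350,378),interpolation=3)])[:,:,::-1])
E
```

```text
(array([ 0.49 , -0.28 ,  0.054]), np.float64(1902.0))
(array([ 0.474, -0.276, -0.095]), np.float64(222.0))
33.0
```

View pics/b1.png

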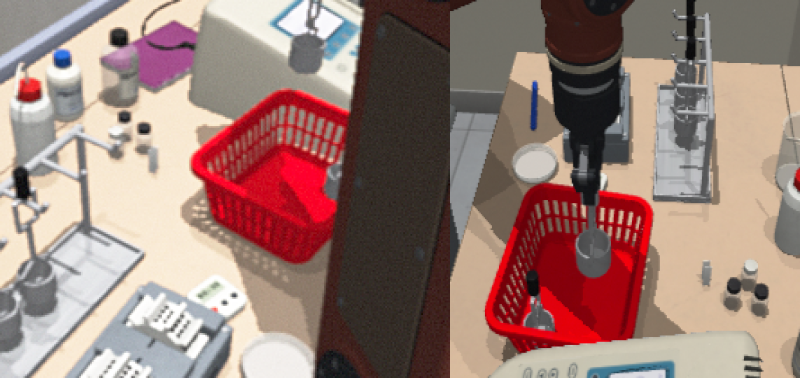

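The first dipper is standing upright in the basket corner, and the second is above its spot. I'll lower and release it.

>>> play_rows:
  motion:
    - [[5, -0.01, -0.01, -0.4, 0], [5, -0.01, -0.01, -0.8, 0], [5, -0.01, -0.01, -1, 0], [5, -0.01, -0.01, -1, 0]]

```text
clock: 33.6
position: [0.5126, -0.3457, 0.1815]
eef_rot: [179.9, -0.1, -180.0]
force: [0.2, 0.5, -0.8]
opening: 0.189
gripper_force: 59.5
```

>>> play_rows:
  motion:
    - [[5, 0, 0, -0.3, 0], [5, 0, 0, -0.6, 0], [5, 0, 0, -0.75, 0], [5, 0, 0, -0.82, 0], [5, 0, 0, -0.82, 0], [5, 0, 0, -0.82, 0], [5, 0, 0, -0.82, 0]]

```text
clock: 34.48
position: [0.5136, -0.3474, 0.102]
eef_rot: [-180.0, 0.1, -180.0]
force: [-0.6, -0.2, -1.4]
opening: 0.187
gripper_force: 59.5
```

>>> play_rows:
  motion:
    - [[25, 0, 0, 0, 0], [35, 0, 0, 0, 0], [45, 0, 0, 0, 0], [45, 0, 0, 0, 0], [45, 0, 0, 0.4, 0], [45, 0, 0, 0.8, 0], [45, 0, 0, 1, 0], [45, 0, 0, 1, 0]]

```text
clock: 35.48
position: [0.5139, -0.3477, 0.2028]
eef_rot: [-179.9, 0.1, -180.0]
force: [0.5, 0.8, -0.2]
opening: 0.529
gripper_force: 0.0
```

>>> play_rows:
  motion:
    - [[45, 0.1, 0.4, 0.4, 0], [45, 0.3, 0.8, 0.82, 0], [45, 0.35, 1, 0.82, 0], [45, 0.35, 1, 0.82, 0]]

```text
clock: 35.98
position: [0.5484, -0.2457, 0.2816]
eef_rot: [179.9, -0.1, -179.9]
force: [-0.2, 0.4, 0.0]
opening: 0.523
gripper_force: 0.0
```

>>> play_rows:
  motion:
    - [[45, 0.2, 0.5, 0, 0], [45, 0.35, 1, 0, 0], [45, 0.35, 1, 0, 0]]

```text
clock: 36.35
position: [0.5831, -0.1448, 0.2809]
eef_rot: [179.9, -0.1, -179.8]
force: [-0.2, 0.4, -0.8]
opening: 0.525
gripper_force: 0.0
```

>>> play_rows:
  motion:
    - [[45, 0.2, 0.5, 0, 0], [45, 0.35, 1, 0, 0], [45, 0.35, 1, 0, 0]]

```text
clock: 36.72
position: [0.6182, -0.0455, 0.2811]
eef_rot: [179.9, -0.1, -179.9]
force: [-0.3, -0.6, -0.7]
opening: 0.532
gripper_force: 0.0
```

>>> play_rows:
  motion:
    - [[45, 0.2, 0.5, 0, 0], [45, 0.35, 1, 0, 0], [45, 0.35, 1, 0, 0], [45, 0.35, 1, 0, 0]]

```text
clock: 37.22
position: [0.653, 0.0511, 0.2819]
eef_rot: [-180.0, -0.1, 179.9]
force: [-0.3, -0.2, 1.2]
opening: 0.523
gripper_force: 0.0
```

```bash
python3 bk.py; python3 - <<'E'
from kn import *
knobs("scene",(.219,.153,.087))
E
```

```text
(array([ 0.466, -0.28 , -0.069]), np.float64(816.0))
(array([ 0.465, -0.273, -0.093]), np.float64(234.0))
37.375
0.219 [0.6519 0.2184 0.212 ] 152 [ 0.3 -0.2] tilt -1.8
0.153 [0.6518 0.1525 0.212 ] 136 [ 0.3 -0.1] tilt 1.2
0.087 [0.652  0.0862 0.212 ] 126 [ 0.3 -0.2] tilt -2.4
```

>>> play_rows:
  motion:
    - [[52, -0.01, 0.2, 0, 0], [52, -0.01, 0.35, 0, 0], [52, -0.01, 0.35, -0.2, 0], [52, -0.01, 0.35, -0.5, 0], [52, -0.01, 0.35, -0.8, 0], [52, -0.01, 0.35, -1, 0], [52, -0.01, 0.35, -1, 0]]
  squeeze: 25

```text
clock: 38.3
position: [0.6511, 0.0891, 0.1813]
eef_rot: [180.0, -0.2, -179.9]
force: [-0.1, 0.3, 0.3]
opening: 0.611
gripper_force: 0.0
```

>>> play_rows:
  motion:
    - [[45, 0, 0, -0.1, 0], [36, 0, 0, -0.1, 0], [30, 0, 0, -0.1, 0], [25, 0, 0, -0.1, 0], [22, 0, 0, -0.1, 0], [20, 0, 0, -0.1, 0], [14, 0, 0, -0.1, 0], [10, 0, 0, -0.1, 0], [10, 0, 0, -0.1, 0], [10, 0, 0, -0.1, 0]]

```text
clock: 39.55
position: [0.6523, 0.0881, 0.1732]
eef_rot: [180.0, 0.0, -180.0]
force: [0.9, 1.2, 2.0]
opening: 0.201
gripper_force: 25.1
```

>>> play_rows:
  motion:
    - [[5, 0, 0, 0, 0], [5, 0, 0, 0, 0], [5, 0, 0, 0.1, 0], [5, 0, 0, 0.2, 0], [5, 0, 0, 0.2, 0], [5, 0, 0, 0.2, 0]]
  squeeze: 60

```text
clock: 40.3
position: [0.6522, 0.088, 0.1929]
eef_rot: [180.0, -0.0, 180.0]
force: [0.2, -0.6, -1.7]
opening: 0.191
gripper_force: 58.5
```

>>> play_rows:
  motion:
    - [[5, -0.15, 0, 0, 0], [5, -0.3, 0, 0, 0], [5, -0.45, 0, 0, 0], [5, -0.6, 0, 0, 0], [5, -0.7, 0, 0, 0], [5, -0.7, 0, 0, 0], [5, -0.7, 0, 0, 0]]

```text
clock: 41.18
position: [0.5825, 0.0879, 0.193]
eef_rot: [180.0, 0.0, 180.0]
force: [0.2, -0.2, -0.3]
opening: 0.185
gripper_force: 58.5
```

>>> play_rows:
  motion:
    - [[5, 0, 0, 0.3, 0], [5, 0, 0, 0.6, 0], [5, 0, 0, 0.9, 0], [5, 0, 0, 0.9, 0]]

```text
clock: 41.68
position: [0.5837, 0.0879, 0.2852]
eef_rot: [-180.0, 0.2, 180.0]
force: [0.8, -0.5, -1.9]
opening: 0.191
gripper_force: 58.8
```

>>> play_rows:
  motion:
    - [[5, 0, 0, 0.3, 0], [5, 0, 0, 0.6, 0], [5, 0, 0, 0.6, 0], [5, 0, 0, 0.6, 0]]

```text
clock: 42.18
position: [0.5822, 0.088, 0.341]
eef_rot: [180.0, -0.1, 180.0]
force: [0.2, -0.1, -1.4]
opening: 0.19
gripper_force: 58.8
```

```bash
python3 bk.py
```

```text
(array([ 0.466, -0.28 , -0.07 ]), np.float64(811.0))
(array([ 0.465, -0.273, -0.093]), np.float64(233.0))
42.325
```

>>> play_rows:
  motion:
    - [[5, -0.25, -0.45, 0, 0], [5, -0.51, -0.98, 0, 0], [5, -0.51, -0.98, 0, 0]]

```text
clock: 42.7
position: [0.5299, -0.0127, 0.3424]
eef_rot: [-180.0, -0.1, 179.8]
force: [-0.3, -0.4, -0.6]
opening: 0.187
gripper_force: 59.2
```

>>> play_rows:
  motion:
    - [[5, -0.25, -0.45, 0, 0], [5, -0.51, -0.98, 0, 0], [5, -0.51, -0.98, 0, 0]]

```text
clock: 43.08
position: [0.4792, -0.1104, 0.3424]
eef_rot: [-180.0, -0.0, 179.8]
force: [0.6, 1.0, -1.9]
opening: 0.196
gripper_force: 59.4
```

>>> play_rows:
  motion:
    - [[5, -0.25, -0.45, 0, 0], [5, -0.51, -0.98, 0, 0], [5, -0.51, -0.98, 0, 0], [5, -0.51, -0.98, 0, 0]]

```text
clock: 43.58
position: [0.4297, -0.2052, 0.3427]
eef_rot: [179.9, -0.0, -180.0]
force: [-0.6, 0.4, -2.0]
opening: 0.188
gripper_force: 59.5
```

```bash
python3 bk.py
```

```text
(array([ 0.464, -0.279, -0.027]), np.float64(839.0))
(array([ 0.464, -0.275, -0.073]), np.float64(221.0))
43.725
```

>>> play_rows:
  motion:
    - [[5, 0, 0, -0.4, 0], [5, 0, 0, -0.8, 0], [5, 0, 0, -1, 0], [5, 0, 0, -1, 0]]

```text
clock: 44.22
position: [0.429, -0.2045, 0.2417]
eef_rot: [179.9, -0.1, -179.9]
force: [0.2, 0.2, -0.4]
opening: 0.189
gripper_force: 59.3
```

>>> play_rows:
  motion:
    - [[5, 0, 0, -0.3, 0], [5, 0, 0, -0.6, 0], [5, 0, 0, -0.8, 0], [5, 0, 0, -0.9, 0], [5, 0, 0, -0.9, 0], [5, 0, 0, -0.9, 0], [5, 0, 0, -0.9, 0]]

```text
clock: 45.1
position: [0.4296, -0.2063, 0.154]
eef_rot: [-180.0, 0.1, -180.0]
force: [0.2, -0.2, -1.3]
opening: 0.193
gripper_force: 59.4
```

>>> play_rows:
  motion:
    - [[25, 0, 0, 0, 0], [35, 0, 0, 0, 0], [45, 0, 0, 0, 0], [45, 0, 0, 0, 0], [45, 0, 0, 0.4, 0], [45, 0, 0, 0.8, 0], [45, 0, 0, 1, 0], [45, 0, 0, 1, 0]]

```text
clock: 46.1
position: [0.4298, -0.2065, 0.2544]
eef_rot: [-179.9, 0.1, -180.0]
force: [0.3, 0.3, -0.7]
opening: 0.529
gripper_force: 0.0
```

>>> play_rows:
  motion:
    - [[45, 0.2, 0.3, 0.2, 0], [45, 0.5, 0.7, 0.4, 0], [45, 0.75, 1, 0.4, 0], [45, 0.75, 1, 0.4, 0]]

```text
clock: 46.6
position: [0.5049, -0.104, 0.2914]
eef_rot: [179.9, -0.1, -179.8]
force: [0.1, 0.5, -0.1]
opening: 0.528
gripper_force: 0.0
```

>>> play_rows:
  motion:
    - [[45, 0.4, 0.5, 0, 0], [45, 0.75, 1, 0, 0], [45, 0.75, 1, 0, 0]]

```text
clock: 46.98
position: [0.5797, -0.0034, 0.2905]
eef_rot: [179.9, -0.2, -179.8]
force: [-0.4, -1.8, -0.6]
opening: 0.529
gripper_force: 0.0
```

>>> play_rows:
  motion:
    - [[45, 0.4, 0.5, 0, 0], [45, 0.74, 1, 0, 0], [45, 0.74, 1, 0, 0], [45, 0.74, 1, 0, 0]]

```text
clock: 47.48
position: [0.6527, 0.0928, 0.2923]
eef_rot: [-180.0, -0.1, 180.0]
force: [-0.7, 0.1, 0.3]
opening: 0.525
gripper_force: 0.0
```

```bash
python3 bk.py; python3 - <<'E'
from kn import *
knobs("scene",(.219,.153))
E
```

```text
(array([ 0.466, -0.28 , -0.069]), np.float64(816.0))
(array([ 0.465, -0.273, -0.092]), np.float64(232.0))
47.625
0.219 [0.6513 0.2186 0.212 ] 153 [0.5 0. ] tilt -0.1
0.153 [0.6522 0.1523 0.212 ] 143 [ 0.2 -0.3] tilt 0.0
```

>>> play_rows:
  motion:
    - [[52, 0, 0.3, -0.1, 0], [52, 0, 0.59, -0.2, 0], [52, 0, 0.59, -0.3, 0], [52, 0, 0.59, -0.5, 0], [52, 0, 0.59, -0.8, 0], [52, 0, 0.59, -1, 0], [52, 0, 0.59, -1, 0]]
  squeeze: 25

```text
clock: 48.55
position: [0.6522, 0.1517, 0.1916]
eef_rot: [-180.0, -0.1, 179.9]
force: [-0.1, 0.3, 0.5]
opening: 0.607
gripper_force: 0.0
```

>>> play_rows:
  motion:
    - [[50, 0, 0, -0.1, 0], [48, 0, 0, -0.2, 0], [36, 0, 0, -0.2, 0], [30, 0, 0, -0.2, 0], [25, 0, 0, -0.2, 0], [22, 0, 0, -0.2, 0], [20, 0, 0, -0.2, 0], [14, 0, 0, -0.2, 0], [10, 0, 0, -0.2, 0], [10, 0, 0, -0.2, 0], [10, 0, 0, -0.2, 0]]

```text
clock: 49.92
position: [0.6533, 0.1531, 0.1732]
eef_rot: [180.0, 0.0, -180.0]
force: [-0.3, 0.5, 2.3]
opening: 0.202
gripper_force: 24.7
```

>>> play_rows:
  motion:
    - [[5, 0, 0, 0, 0], [5, 0, 0, 0, 0], [5, 0, 0, 0.1, 0], [5, 0, 0, 0.2, 0], [5, 0, 0, 0.2, 0], [5, 0, 0, 0.2, 0]]
  squeeze: 60

```text
clock: 50.68
position: [0.6532, 0.153, 0.1928]
eef_rot: [180.0, -0.0, 180.0]
force: [-0.4, -0.8, -1.7]
opening: 0.192
gripper_force: 58.5
```

>>> play_rows:
  motion:
    - [[5, -0.15, 0, 0, 0], [5, -0.3, 0, 0, 0], [5, -0.45, 0, 0, 0], [5, -0.6, 0, 0, 0], [5, -0.7, 0, 0, 0], [5, -0.7, 0, 0, 0], [5, -0.7, 0, 0, 0]]

```text
clock: 51.55
position: [0.5836, 0.153, 0.1929]
eef_rot: [180.0, 0.0, 180.0]
force: [0.3, 0.5, -1.5]
opening: 0.188
gripper_force: 58.5
```

>>> play_rows:
  motion:
    - [[5, 0, 0, 0.3, 0], [5, 0, 0, 0.6, 0], [5, 0, 0, 0.9, 0], [5, 0, 0, 0.9, 0]]

```text
clock: 52.05
position: [0.5847, 0.153, 0.2853]
eef_rot: [180.0, 0.2, 180.0]
force: [1.4, -0.4, -2.6]
opening: 0.19
gripper_force: 58.7
```

>>> play_rows:
  motion:
    - [[5, 0, 0, 0.3, 0], [5, 0, 0, 0.6, 0], [5, 0, 0, 0.85, 0], [5, 0, 0, 0.85, 0], [5, 0, 0, 0.85, 0]]

```text
clock: 52.68
position: [0.5833, 0.153, 0.366]
eef_rot: [180.0, -0.1, -180.0]
force: [-0.4, -0.2, -1.7]
opening: 0.187
gripper_force: 58.7
```

>>> play_rows:
  motion:
    - [[5, -0.1, -0.45, 0, 0], [5, -0.17, -0.92, 0, 0], [5, -0.17, -0.92, 0, 0]]

```text
clock: 53.05
position: [0.5656, 0.0584, 0.3662]
eef_rot: [-180.0, -0.1, 179.8]
force: [-0.2, 0.7, -1.1]
opening: 0.191
gripper_force: 59.0
```

>>> play_rows:
  motion:
    - [[5, -0.1, -0.45, 0, 0], [5, -0.17, -0.92, 0, 0], [5, -0.17, -0.92, 0, 0]]

```text
clock: 53.42
position: [0.5488, -0.0329, 0.3664]
eef_rot: [180.0, -0.1, 179.8]
force: [1.0, -0.2, -2.3]
opening: 0.192
gripper_force: 59.2
```

>>> play_rows:
  motion:
    - [[5, -0.1, -0.45, 0, 0], [5, -0.17, -0.92, 0, 0], [5, -0.17, -0.92, 0, 0]]

```text
clock: 53.8
position: [0.532, -0.1244, 0.3665]
eef_rot: [180.0, -0.1, 179.9]
force: [0.6, 0.3, -2.1]
opening: 0.187
gripper_force: 59.3
```

>>> play_rows:
  motion:
    - [[5, -0.1, -0.45, 0, 0], [5, -0.17, -0.92, 0, 0], [5, -0.17, -0.92, 0, 0], [5, -0.17, -0.92, 0, 0]]

```text
clock: 54.3
position: [0.5156, -0.2135, 0.3676]
eef_rot: [179.9, -0.0, -179.9]
force: [0.7, -0.3, -1.4]
opening: 0.191
gripper_force: 59.4
```

```bash
python3 bk.py
```

```text
(array([ 0.463, -0.279, -0.017]), np.float64(855.0))
(array([ 0.465, -0.274, -0.086]), np.float64(245.0))
54.45
```

>>> play_rows:
  motion:
    - [[5, 0, 0, -0.4, 0], [5, 0, 0, -0.8, 0], [5, 0, 0, -1, 0], [5, 0, 0, -1, 0]]

```text
clock: 54.95
position: [0.5148, -0.2135, 0.2666]
eef_rot: [179.9, -0.1, -179.9]
force: [0.6, 0.5, -1.3]
opening: 0.191
gripper_force: 59.3
```

>>> play_rows:
  motion:
    - [[5, 0, 0, -0.3, 0], [5, 0, 0, -0.6, 0], [5, 0, 0, -0.9, 0], [5, 0, 0, -1, 0], [5, 0, 0, -1, 0]]

```text
clock: 55.58
position: [0.5155, -0.2149, 0.1689]
eef_rot: [-180.0, 0.0, -180.0]
force: [0.2, -0.2, -0.9]
opening: 0.189
gripper_force: 59.3
```

>>> play_rows:
  motion:
    - [[5, 0, 0, -0.14, 0], [5, 0, 0, -0.14, 0], [5, 0, 0, -0.14, 0], [25, 0, 0, -0.14, 0], [35, 0, 0, -0.14, 0], [45, 0, 0, -0.14, 0], [45, 0, 0, -0.14, 0], [45, 0, 0, 0.3, 0], [45, 0, 0, 0.7, 0], [45, 0, 0, 0.9, 0], [45, 0, 0, 0.9, 0]]

```text
clock: 56.95
position: [0.5159, -0.2155, 0.2596]
eef_rot: [-179.9, 0.1, -180.0]
force: [-1.2, 0.1, 0.1]
opening: 0.527
gripper_force: 0.0
```

>>> play_rows:
  motion:
    - [[45, 0.2, 0.4, 0.2, 0], [45, 0.3, 0.8, 0.35, 0], [45, 0.35, 1, 0.35, 0], [45, 0.35, 1, 0.35, 0]]

```text
clock: 57.45
position: [0.5501, -0.114, 0.2917]
eef_rot: [180.0, -0.1, -179.9]
force: [-0.3, -0.1, -1.0]
opening: 0.53
gripper_force: 0.0
```

>>> play_rows:
  motion:
    - [[45, 0.2, 0.5, 0, 0], [45, 0.35, 1, 0, 0], [45, 0.35, 1, 0, 0]]

```text
clock: 57.82
position: [0.5853, -0.0132, 0.2915]
eef_rot: [180.0, -0.1, -179.8]
force: [-0.3, -0.4, 0.0]
opening: 0.529
gripper_force: 0.0
```

>>> play_rows:
  motion:
    - [[45, 0.2, 0.5, 0, 0], [45, 0.34, 1, 0, 0], [45, 0.34, 1, 0, 0]]

```text
clock: 58.2
position: [0.6193, 0.0861, 0.2914]
eef_rot: [180.0, -0.1, -179.9]
force: [-0.3, -1.0, 0.2]
opening: 0.526
gripper_force: 0.0
```

>>> play_rows:
  motion:
    - [[45, 0.2, 0.5, 0, 0], [45, 0.34, 1, 0, 0], [45, 0.34, 1, 0, 0], [45, 0.34, 1, 0, 0]]

```text
clock: 58.7
position: [0.6534, 0.1829, 0.2924]
eef_rot: [-180.0, -0.0, 179.9]
force: [0.4, -0.2, -0.5]
opening: 0.526
gripper_force: 0.0
```

```bash
python3 bk.py; python3 - <<'E'
from kn import *
knobs("scene",(.219,))
E
```

```text
(array([ 0.465, -0.28 , -0.03 ]), np.float64(1324.0))
(array([ 0.465, -0.274, -0.095]), np.float64(232.0))
58.85
0.219 [0.652  0.2184 0.212 ] 158 [ 0.3 -0.2] tilt -1.5
```

>>> play_rows:
  motion:
    - [[52, -0.01, 0.2, -0.1, 0], [52, -0.01, 0.35, -0.2, 0], [52, -0.01, 0.35, -0.3, 0], [52, -0.01, 0.35, -0.5, 0], [52, -0.01, 0.35, -0.8, 0], [52, -0.01, 0.35, -1, 0], [52, -0.01, 0.35, -1, 0]]
  squeeze: 25

```text
clock: 59.78
position: [0.6509, 0.2198, 0.1905]
eef_rot: [-180.0, -0.2, -180.0]
force: [-0.1, 0.3, -0.1]
opening: 0.607
gripper_force: 0.0
```

>>> play_rows:
  motion:
    - [[50, 0, 0, -0.1, 0], [48, 0, 0, -0.2, 0], [36, 0, 0, -0.2, 0], [30, 0, 0, -0.2, 0], [25, 0, 0, -0.2, 0], [22, 0, 0, -0.2, 0], [20, 0, 0, -0.2, 0], [14, 0, 0, -0.2, 0], [10, 0, 0, -0.2, 0], [10, 0, 0, -0.2, 0], [10, 0, 0, -0.2, 0]]

```text
clock: 61.15
position: [0.6523, 0.2201, 0.1732]
eef_rot: [180.0, 0.0, -180.0]
force: [0.2, 1.7, 1.8]
opening: 0.201
gripper_force: 25.1
```

>>> play_rows:
  motion:
    - [[5, 0, 0, 0, 0], [5, 0, 0, 0, 0], [5, 0, 0, 0.1, 0], [5, 0, 0, 0.2, 0], [5, 0, 0, 0.2, 0], [5, 0, 0, 0.2, 0]]
  squeeze: 60

```text
clock: 61.9
position: [0.6522, 0.22, 0.1928]
eef_rot: [-180.0, -0.0, 180.0]
force: [-0.8, -0.2, -1.0]
opening: 0.191
gripper_force: 58.5
```

>>> play_rows:
  motion:
    - [[5, -0.15, 0, 0, 0], [5, -0.3, 0, 0, 0], [5, -0.45, 0, 0, 0], [5, -0.6, 0, 0, 0], [5, -0.7, 0, 0, 0], [5, -0.7, 0, 0, 0], [5, -0.7, 0, 0, 0]]

```text
clock: 62.78
position: [0.5826, 0.2199, 0.193]
eef_rot: [180.0, 0.0, 180.0]
force: [0.4, -0.7, -1.4]
opening: 0.191
gripper_force: 58.6
```

>>> play_rows:
  motion:
    - [[5, 0, 0, 0.3, 0], [5, 0, 0, 0.6, 0], [5, 0, 0, 0.9, 0], [5, 0, 0, 0.9, 0]]

```text
clock: 63.28
position: [0.5837, 0.2201, 0.2853]
eef_rot: [180.0, 0.2, 180.0]
force: [0.1, 0.8, -1.2]
opening: 0.19
gripper_force: 58.6
```

>>> play_rows:
  motion:
    - [[5, 0, 0, 0.3, 0], [5, 0, 0, 0.6, 0], [5, 0, 0, 0.9, 0], [5, 0, 0, 0.9, 0], [5, 0, 0, 0.9, 0]]

```text
clock: 63.9
position: [0.5824, 0.22, 0.3709]
eef_rot: [-180.0, -0.1, 180.0]
force: [0.2, 0.3, -1.5]
opening: 0.186
gripper_force: 58.7
```

>>> play_rows:
  motion:
    - [[5, -0.1, -0.5, 0, 0], [5, -0.23, -0.99, 0, 0], [5, -0.23, -0.99, 0, 0]]

```text
clock: 64.28
position: [0.5584, 0.1184, 0.3714]
eef_rot: [-180.0, -0.1, 179.8]
force: [0.2, 0.7, -1.1]
opening: 0.189
gripper_force: 59.2
```

>>> play_rows:
  motion:
    - [[5, -0.1, -0.5, 0, 0], [5, -0.23, -0.99, 0, 0], [5, -0.23, -0.99, 0, 0]]

```text
clock: 64.65
position: [0.5357, 0.02, 0.3716]
eef_rot: [180.0, -0.1, 179.8]
force: [-0.1, 0.6, -1.6]
opening: 0.188
gripper_force: 59.4
```

>>> play_rows:
  motion:
    - [[5, -0.1, -0.5, 0, 0], [5, -0.23, -0.99, 0, 0], [5, -0.23, -0.99, 0, 0]]

```text
clock: 65.03
position: [0.513, -0.0785, 0.3716]
eef_rot: [180.0, -0.1, 179.8]
force: [-0.5, -0.3, -1.3]
opening: 0.189
gripper_force: 59.5
```

>>> play_rows:
  motion:
    - [[5, -0.1, -0.5, 0, 0], [5, -0.23, -0.99, 0, 0], [5, -0.23, -0.99, 0, 0]]

```text
clock: 65.4
position: [0.4902, -0.1772, 0.3716]
eef_rot: [179.9, -0.1, 179.9]
force: [0.6, 1.4, -1.2]
opening: 0.188
gripper_force: 59.6
```

>>> play_rows:
  motion:
    - [[5, -0.1, -0.5, 0, 0], [5, -0.23, -0.99, 0, 0], [5, -0.23, -0.99, 0, 0], [5, -0.23, -0.99, 0, 0]]

```text
clock: 65.9
position: [0.4681, -0.2734, 0.3726]
eef_rot: [179.9, -0.0, -179.9]
force: [0.5, -1.1, -0.9]
opening: 0.189
gripper_force: 59.7
```

```bash
python3 bk.py
```

```text
(array([ 0.47 , -0.276,  0.001]), np.float64(3064.0))
(array([ 0.464, -0.275, -0.075]), np.float64(211.0))
66.05
```

>>> play_rows:
  motion:
    - [[5, 0, 0, -0.4, 0], [5, 0, 0, -0.8, 0], [5, 0, 0, -1, 0], [5, 0, 0, -1, 0]]

```text
clock: 66.55
position: [0.467, -0.2735, 0.2718]
eef_rot: [179.9, -0.1, -179.9]
force: [-0.2, -1.0, -0.4]
opening: 0.187
gripper_force: 59.6
```

>>> play_rows:
  motion:
    - [[5, 0, 0, -0.3, 0], [5, 0, 0, -0.6, 0], [5, 0, 0, -0.9, 0], [5, 0, 0, -1, 0], [5, 0, 0, -1, 0]]

```text
clock: 67.18
position: [0.4675, -0.2749, 0.1739]
eef_rot: [-180.0, 0.0, -180.0]
force: [-1.4, 0.4, -1.1]
opening: 0.192
gripper_force: 59.6
```

>>> play_rows:
  motion:
    - [[5, 0, 0, -0.1, 0], [5, 0, 0, -0.18, 0], [5, 0, 0, -0.18, 0], [5, 0, 0, -0.18, 0]]

```text
clock: 67.68
position: [0.4672, -0.275, 0.1553]
eef_rot: [-180.0, 0.0, -180.0]
force: [-0.1, 0.1, -0.5]
opening: 0.189
gripper_force: 59.7
```

>>> play_rows:
  motion:
    - [[25, 0, 0, 0, 0], [35, 0, 0, 0, 0], [45, 0, 0, 0, 0], [45, 0, 0, 0, 0], [45, 0, 0, 0.4, 0], [45, 0, 0, 0.8, 0], [45, 0, 0, 1, 0], [45, 0, 0, 1, 0]]

```text
clock: 68.68
position: [0.4678, -0.2756, 0.2566]
eef_rot: [-179.9, 0.1, -180.0]
force: [0.1, 0.1, -0.7]
opening: 0.529
gripper_force: 0.0
```

>>> play_rows:
  motion:
    - [[45, 0, 0.4, 0.3, 0], [45, 0, 0.8, 0.5, 0], [45, 0, 1, 0.5, 0], [45, 0, 1, 0.5, 0]]

```text
clock: 69.18
position: [0.4672, -0.1741, 0.3037]
eef_rot: [180.0, -0.1, -179.9]
force: [0.9, 0.2, -0.9]
opening: 0.525
gripper_force: 0.0
```

>>> play_rows:
  motion:
    - [[45, 0, 0.5, 0, 0], [45, 0, 1, 0, 0], [45, 0, 1, 0, 0]]

```text
clock: 69.55
position: [0.4671, -0.0733, 0.3038]
eef_rot: [180.0, -0.1, -179.8]
force: [0.1, 0.1, 0.5]
opening: 0.524
gripper_force: 0.0
```

```bash
python3 - <<'E'
from bk import *
print(basket("side"))
a=cam("scene")[3][80:290,250:470]; b=cam("side")[3][110:330,190:410]; w=cam("wrist")[3]
o=r.get_obs(); print(o["clock"],o["position"])
P=lambda i:cv2.resize(i,(399,380),interpolation=3)
T=np.hstack([P(a),P(b)]); 
c=cv2.resize(np.load("cam_scene.npz")["im"][225:345,250:365],(230,215),interpolation=3)
B=np.zeros((215,T.shape[1],3),np.uint8); B[:,:230]=c; B[:,235:579]=cv2.resize(w,(344,215),interpolation=3)
B[:,582:798]=cv2.resize(np.load("cam_side.npz")["im"][155:225,262:332],(216,215),interpolation=3)
cv2.imwrite("pics/b2.png",np.vstack([T,B])[:,:,::-1])
E
```

```text
(array([ 0.465, -0.273, -0.097]), np.float64(228.0))
69.75 [ 0.46715149 -0.07618555  0.30403002]
```

View pics/b2.png

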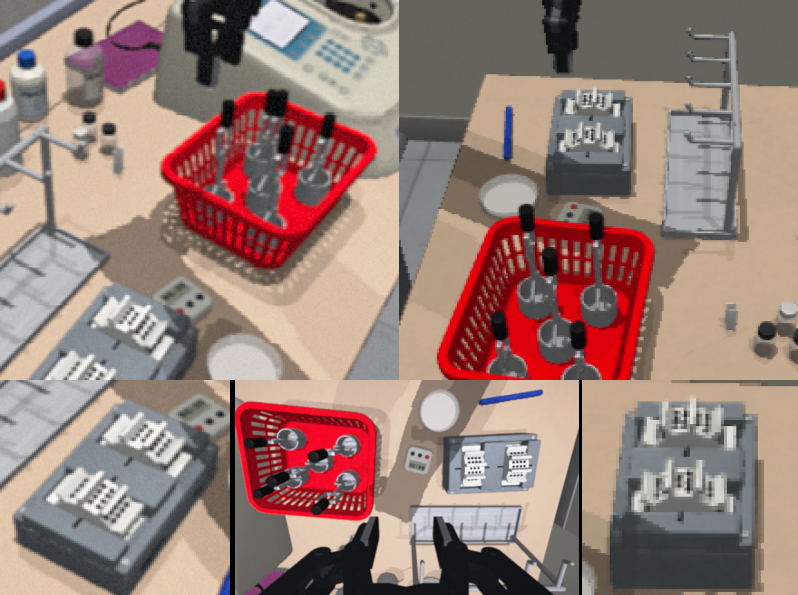

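All five dippers stand upright in the basket, the stand is empty, and the timer hasn't moved. That was my last picture, so I'll read the wheels numerically. I'll move the wrist camera over the counter.

>>> play_rows:
  motion:
    - [[10, 0.1, 0.5, 0, 0], [10, 0.2, 1, 0, 0], [10, 0.2, 1, 0, 0]]

```text
clock: 70.12
position: [0.4876, 0.0264, 0.3045]
eef_rot: [180.0, -0.0, -179.9]
force: [0.4, -0.4, 0.3]
opening: 0.123
gripper_force: 0.0
```

>>> play_rows:
  motion:
    - [[5, 0, 0.5, -0.3, 0.14], [5, 0.1, 1, -0.55, 0.14], [5, 0.1, 1, -0.55, 0.14], [5, 0.1, 1, -0.55, 0.14]]

```text
clock: 70.62
position: [0.4975, 0.1236, 0.2499]
eef_rot: [-180.0, -0.0, -175.9]
force: [-0.4, -1.0, -0.0]
opening: 0.062
gripper_force: 0.0
```

```bash
cat > wh.py <<'E'
from h import *
def rect(n,cx,cy,yaw,z,hx,hy,res=.001,im=None):
    if im is None: im=np.load("cam_%s.npz"%n)["im"]
    xs=np.arange(hx,-hx-1e-9,-res); ys=np.arange(hy,-hy-1e-9,-res)
    X,Y=np.meshgrid(xs,ys,indexing="ij"); c,s=np.cos(yaw),np.sin(yaw)
    K,R,t=load(n); P=np.stack([cx+c*X-s*Y,cy+s*X+c*Y,np.full_like(X,z)],-1)
    q=(P@R.T+t)@K.T; uv=(q[...,:2]/q[...,2:]).astype(np.float32)
    return cv2.remap(cv2.cvtColor(im,cv2.COLOR_RGB2GRAY),uv[...,0],uv[...,1],cv2.INTER_LINEAR)
def asc(g,b=" .:-=+*#%@"):
    for row in g: print(''.join(b[9-int(v)*10//256] for v in row))
E
python3 - <<'E'
from wh import *
K,R,t,im=cam("wrist"); o=r.get_obs(); print(o["position"],o["eef_rot"],(-R.T@t).round(3))
g=rect("wrist",.462,.125,np.radians(4),.09,.075,.105,.003); asc(g)
E
```

```text
[0.49768907 0.12339836 0.25035958] [-1.79979606e+02  2.08775330e-02 -1.75900412e+02] [0.418 0.12  0.421]
::::::::::::::::::::::::::::++++++++++++++++++++++++++++-::::::::::::::
::::::::::::::::::::::::::::++++++++++++++++++++++++++++-::::::::::::::
::::::::::::::::::::::::==::++++++++++++++++++++++++++++-::::::::::::::
:::::::::::::::::::::::+++++++++++++++++++++++++++++++++-:::::::::::---
:::::::::::============++**+++++++++++++++++++++++++++++::::::::-------
::::::::::-==:-=====+***********************************+++=========---
::::::::::=+=--======+************************************+======-==---
:::::::::-=======++======+*******************************+=====+--=+---
:::::::::========+#*******#######************************+==++=++++++--
:::::::::-=======+%====+++***####*************############**#+===+===--
:::::::::========+#      :-----+#*******#*##*##*****#*##*++*%+========-
:::::::::========+*..    ------+#*******###***#========++=--=+========-
:::::::::=========......=======*#********#****#+=========:..:+========-
:::::::::-=======+......=======*#************##+=========:.
[... 1976 characters left out ...]
##************************************+======-=+=---
----------++==+====#*************************************+=====::-=----
----------=====+++++**#######**#**************************======-===---
---------------------=*********************************+=+=====++==----
-------------------::=++++++++***********+*************------::--------
------------------:::++++++++++++++++++++++++++++++++++:::::::---==----
-----------------::::++++++++++++++++++++++++++++++++++::::::-+*++++++=
-----------------::::++++++++++++++++++++++++++++++++++::::-+*+=--:----
------------------:::++++++++++++++++++++++++++++++++++:::=*+-:::::::::
------------------:::+++++++++++++++++++++++++++++++++=::+*=:::::::::::
```

```bash
python3 - <<'E'
from wh import *
a=np.radians(4)
print("marks z=.074, 2mm"); g=rect("wrist",.462,.125,a,.074,.02,.1,.002); asc(g)
for s in(1,-1):
    cx,cy=.462-np.sin(a)*.0455*s,.125+np.cos(a)*.0455*s
    print("wheel",s); g=rect("wrist",cx,cy,a,.09,.036,.022,.001)
    g=cv2.normalize(g,None,0,255,cv2.NORM_MINMAX); asc(g)
E
```

```text
marks z=.074, 2mm
:::::::::==========+=:.......-+++++++++==++*##*********************#**++++++++++++++++=====+=========
:::::::::=+==========:.......-============+*##*********************#*+===+*+=+*+++*+++=-:-=+=========
:::::::::=+==========-::-:::=++++++++++++++*##*********************#*+--=*%*=#%*+#%*+##-..-==========
:::::::::=+==========++++++++***************##*********************#*+---*%*=*%*+%%*+%%-..:==========
:::::::::=+====+++++++:.::--:=*+++*+++*++++*##*********************#*+---=+=-=+==++===-...:+=========
:::::::::++===+#%%%%%*:  -*+.=%*=*#*=*#*==+*######*****************#*+----------=====-.   :+=========
::::::::-++===+*****#*:  =#+:+@#+#@#+#@#+=+*#%@@%%%%********#%%%%%%#*+-----+#=-+#+=*#=:   :*++++++===
::::::::-++=========++:  .=:.=*+=+*+=*#*===*########*********#######*+----=#@+=#@*+%@*:   :#%%%%%*===
::::::::-++=========++.   . :==============*#########**************#*+-----+*=-*#==*#+.   :+++***+===
:::::::::++==========+.  .===+*+=+++=+++==+*#########**************#**++++++++++++++++---:-==========
::::::::-++=========++:..=%#+#@#+#%#+#%*==+*#########*********
[... 7091 characters left out ...]
==========-
********##**+================================
********##**+================================
********##**+================================
********##**+================================
********##**+================================
********##**+=-------------------------------
********##*++==------------------------------
********##+++================================
********##++++===============================
********##+=======+++++++++++++++++++++++=-:-
********##+===============++++++++++++++=-.  
********##+==============================-.  
********##*==============================-:. 
********##+=--------------=======---------:. 
********#*+-------------------------------:.
```

Counter centre is about (0.470, 0.1145) with yaw 3.2°. The left wheel shows 8 (about −0.18 rad short of square) and the right one 7 (about +0.04). I'll find the true tip height by gently touching the housing between the wheels.

>>> play_rows:
  motion:
    - [[0, -0.2, -0.05, -0.3, 0], [0, -0.27, -0.09, -0.6, 0], [0, -0.27, -0.09, -0.95, 0], [0, -0.27, -0.09, -1, 0], [0, -0.27, -0.09, -1, 0]]
  squeeze: 30

```text
clock: 71.3
position: [0.4708, 0.1152, 0.1512]
eef_rot: [-180.0, 0.1, -175.9]
force: [0.5, 0.6, 0.4]
opening: 0.002
gripper_force: 0.0
```

>>> play_rows:
  motion:
    - [[0, 0, 0, -0.2, 0], [0, 0, 0, -0.4, 0], [0, 0, 0, -0.6, 0], [0, 0, 0, -0.66, 0], [0, 0, 0, -0.66, 0], [0, 0, 0, -0.66, 0]]

```text
clock: 72.05
position: [0.4707, 0.116, 0.0847]
eef_rot: [-180.0, 0.1, -175.8]
force: [0.0, 0.9, -0.2]
opening: -0.0
gripper_force: 0.0
```

>>> play_rows:
  motion:
    - [[0, 0, 0, -0.04, 0], [0, 0, 0, -0.08, 0], [0, 0, 0, -0.11, 0], [0, 0, 0, -0.11, 0], [0, 0, 0, -0.11, 0]]

```text
clock: 72.68
position: [0.4702, 0.116, 0.0731]
eef_rot: [180.0, 0.0, -175.8]
force: [0.4, 0.5, -0.1]
opening: 0.001
gripper_force: 0.0
```

>>> play_rows:
  motion:
    - [[0, 0, 0, -0.05, 0], [0, 0, 0, -0.1, 0], [0, 0, 0, -0.15, 0], [0, 0, 0, -0.2, 0], [0, 0, 0, -0.22, 0], [0, 0, 0, -0.22, 0]]

```text
clock: 73.42
position: [0.4701, 0.116, 0.0509]
eef_rot: [180.0, -0.0, -175.8]
force: [0.1, -0.2, -0.7]
opening: 0.005
gripper_force: 0.0
```

>>> play_rows:
  motion:
    - [[0, 0, 0, -0.02, 0], [0, 0, 0, -0.04, 0], [0, 0, 0, -0.04, 0]]

```text
clock: 73.8
position: [0.4701, 0.116, 0.0468]
eef_rot: [180.0, -0.0, -175.8]
force: [-0.8, -0.0, 0.5]
opening: 0.002
gripper_force: 0.0
```

>>> play_rows:
  motion:
    - [[0, 0, 0, -0.02, 0], [0, 0, 0, -0.03, 0], [0, 0, 0, -0.03, 0]]

```text
clock: 74.18
position: [0.4704, 0.116, 0.0457]
eef_rot: [-180.0, 0.0, -175.8]
force: [-7.2, -1.0, 16.4]
opening: -0.004
gripper_force: 7.9
```

The housing contact confirms the tips sit 28 mm above the TCP. Closed fingers are too wide for the gaps between ridges, so I'll turn the gripper 90° and push ridges with one finger's inner face. I'll rise, turn, open to 70 mm, and find the tip height again.

>>> play_rows:
  motion:
    - [[0, 0, 0, 0.4, 0], [0, 0, 0, 0.9, 0], [30, 0.1, 0, 0.9, -0.33], [50, 0.2, 0, 0.9, -0.66], [70, 0.42, 0, 0.9, -1], [70, 0.42, 0, 0.9, -1]]

```text
clock: 74.92
position: [0.5128, 0.1159, 0.1337]
eef_rot: [-180.0, -0.0, 154.2]
force: [-0.0, 0.7, -0.3]
opening: 0.818
gripper_force: 0.0
```

>>> play_rows:
  motion:
    - [[70, 0, 0, 0, -0.33], [70, 0, 0, 0, -0.66], [70, 0, 0, 0, -1], [70, 0, 0, 0, -1]]

```text
clock: 75.42
position: [0.5117, 0.1161, 0.134]
eef_rot: [-180.0, -0.0, 124.4]
force: [-0.4, -0.0, 0.4]
opening: 0.823
gripper_force: 0.0
```

>>> play_rows:
  motion:
    - [[70, 0, 0, 0, -0.33], [70, 0, 0, 0, -0.66], [70, 0, 0, 0, -1], [70, 0, 0, 0, -1], [70, 0, 0, -0.4, -1], [70, 0, 0, -0.7, -1], [70, 0, 0, -0.85, -1], [70, 0, 0, -0.85, -1], [70, 0, 0, -0.85, -1]]

```text
clock: 76.55
position: [0.5131, 0.116, 0.0504]
eef_rot: [179.9, 0.0, 94.3]
force: [0.2, 0.7, 0.5]
opening: 0.818
gripper_force: 0.0
```

>>> play_rows:
  motion:
    - [[70, 0, 0, -0.02, 0], [70, 0, 0, -0.04, 0], [70, 0, 0, -0.04, 0]]

```text
clock: 76.92
position: [0.5122, 0.116, 0.0451]
eef_rot: [180.0, 0.0, 94.2]
force: [-0.7, 0.3, 0.2]
opening: 0.825
gripper_force: 0.0
```

>>> play_rows:
  motion:
    - [[70, 0, 0, -0.02, 0], [70, 0, 0, -0.04, 0], [70, 0, 0, -0.04, 0]]

```text
clock: 77.3
position: [0.512, 0.116, 0.0408]
eef_rot: [-180.0, -0.0, 94.2]
force: [-0.5, -0.3, -0.1]
opening: 0.824
gripper_force: 0.0
```

>>> play_rows:
  motion:
    - [[70, 0, 0, -0.02, 0], [70, 0, 0, -0.03, 0], [70, 0, 0, -0.03, 0]]

```text
clock: 77.68
position: [0.5122, 0.116, 0.038]
eef_rot: [180.0, 0.0, 94.2]
force: [0.2, 0.3, 0.5]
opening: 0.822
gripper_force: 0.0
```

>>> play_rows:
  motion:
    - [[70, 0, 0, -0.02, 0], [70, 0, 0, -0.03, 0], [70, 0, 0, -0.03, 0]]

```text
clock: 78.05
position: [0.5125, 0.116, 0.0379]
eef_rot: [179.9, 0.0, 94.2]
force: [-11.0, -0.2, 25.6]
opening: 0.822
gripper_force: 13.1
```

>>> play_rows:
  motion:
    - [[70, 0, 0, -0.02, 0], [70, 0, 0, -0.03, 0], [70, 0, 0, -0.03, 0]]

```text
clock: 78.42
position: [0.5127, 0.116, 0.0376]
eef_rot: [179.9, 0.1, 94.2]
force: [-20.5, -1.1, 51.4]
opening: 0.818
gripper_force: 25.8
```

Open-tip contact came at TCP 0.038, so at this opening the tips are at TCP + 36 mm. I'll move over the left wheel, behind the ridge, and do the first stroke.

>>> play_rows:
  motion:
    - [[70, 0, 0, 0.3, 0], [70, 0, 0, 0.6, 0], [70, -0.2, 0.2, 0.6, 0], [70, -0.42, 0.46, 0.6, 0], [70, -0.42, 0.46, 0.6, 0], [70, -0.42, 0.46, 0.6, 0]]

```text
clock: 79.18
position: [0.4706, 0.1618, 0.0921]
eef_rot: [180.0, 0.0, 94.2]
force: [0.1, -0.4, -0.4]
opening: 0.82
gripper_force: 0.0
```

>>> play_rows:
  motion:
    - [[70, 0, 0, -0.2, 0], [70, 0, 0, -0.35, 0], [70, 0, 0, -0.35, 0], [70, 0, 0, -0.35, 0]]

```text
clock: 79.68
position: [0.4705, 0.1618, 0.0574]
eef_rot: [180.0, 0.0, 94.2]
force: [-0.7, 0.6, 0.4]
opening: 0.823
gripper_force: 0.0
```

>>> play_rows:
  motion:
    - [[70, 0.07, 0, 0, 0], [70, 0.14, 0.01, 0, 0], [70, 0.21, 0.01, 0, 0], [70, 0.28, 0.02, 0, 0], [70, 0.35, 0.02, 0, 0], [70, 0.41, 0.02, 0, 0], [70, 0.41, 0.02, 0, 0], [70, 0.41, 0.02, 0, 0]]

```text
clock: 80.68
position: [0.5114, 0.1639, 0.0571]
eef_rot: [180.0, 0.0, 94.2]
force: [0.1, 0.6, -0.1]
opening: 0.821
gripper_force: 0.0
```

>>> play_rows:
  motion:
    - [[70, -0.02, 0, 0, 0], [70, -0.02, 0, 0.2, 0], [70, -0.02, 0, 0.5, 0], [70, -0.02, 0, 0.9, 0], [70, -0.02, 0, 0.9, 0]]

```text
clock: 81.3
position: [0.5116, 0.1642, 0.1522]
eef_rot: [179.6, 0.0, 94.2]
force: [0.4, 0.0, 0.6]
opening: 0.819
gripper_force: 0.0
```

```bash
cat > pr.py <<'E'
from wh import *
import sys
a=np.radians(3.2); n=sys.argv[1]
cam(n); o=r.get_obs(); print(o["clock"],o["position"].round(4),o["force"].round(1))
for s,(cx,cy) in(("L",(.467,.160)),("R",(.472,.069))):
    if s in sys.argv[2]:
        print(s); g=rect(n,cx,cy,a,.09,.032,.022,.001); asc(cv2.normalize(g,None,0,255,cv2.NORM_MINMAX))
E
python3 pr.py scene L
```

```text
81.35 [0.5106 0.1641 0.1499] [ 0.3  0.8 -0.5]
L
::.. ........   ... ......  ........:::-+*###
:...    .....   ..............  ....:::-+*###
::..    ..... ...............   .....:-=+*###
::...  ..................... ........:-=*####
::................. ........ .... ..::-+*####
::...... ................... .......:-=+*####
::..................................:-=*#####
::............................::....:-+*###%#
:::..::::::::::::.....::::::::-::...-=+*#####
-::::--===--:----:::::--::::--=-:.::-=+******
-:::-=++++=---=+--::------:---==-:::--=++++++
----=+**++=======--------::::----:.:::-------
----=++++========-----:::....::::......:::.::
=--==+++==-=---------::...  ...... ...... ...
==-======------------:...     .. ... ..      
=========-------------:......................
==========----=---==--:::::::::::::::::::::::
====================-------------------------
====================-------------------------
========================-=====--=---=========
==========================-=======-==========
====================---===---===============+
======-=============---====---=========+
[... 1237 characters left out ...]
=----=+**#
=-::::::::----::::-----------------------+**#
--:::::::::::::::::::::::::::::::::-:::--+*##
--:........................::.....:::::-=+*##
-::...................................:-=+*##
-::...................................:-+*###
-:...................................:-=+*###
::...................................:-+*####
::..................................:-=+*####
:.......::..........................:-=**##**
:...:.:::::................::......::-+******
:......::::..:............:::.:...::-=+******
:.......::..:::...............::::::-=+******
:..........:::.................:...:-=++*****
:..........::......................::-=++****
:...................................:-=++****
```

The left wheel now shows 9 (5+4 pips), almost square. Four more strokes will take it to 3.

>>> play_rows:
  motion:
    - [[70, -0.2, -0.01, 0, 0], [70, -0.32, -0.02, 0, 0], [70, -0.32, -0.02, -0.3, 0], [70, -0.32, -0.02, -0.7, 0], [70, -0.32, -0.02, -0.9, 0], [70, -0.32, -0.02, -0.9, 0], [70, -0.32, -0.02, -0.9, 0], [70, -0.25, -0.02, -0.9, 0], [70, -0.18, -0.01, -0.9, 0], [70, -0.11, -0.01, -0.9, 0], [70, -0.05, 0, -0.9, 0], [70, 0.01, 0, -0.9, 0], [70, 0.01, 0, -0.9, 0], [70, 0.01, 0, -0.9, 0], [70, -0.01, 0, -0.8, 0], [70, -0.01, 0, -0.6, 0], [70, -0.01, 0, -0.6, 0]]

```text
clock: 83.48
position: [0.51, 0.1641, 0.09]
eef_rot: [179.7, 0.0, 94.2]
force: [-0.7, 0.0, 0.3]
opening: 0.821
gripper_force: 0.0
```

```bash
python3 pr.py scene L
```

```text
83.525 [0.5093 0.1641 0.0887] [-0.   1.2 -0.8]
L
:::::::::::::::::.......::............::-=+**
:::::::::::::::::.......::............:-=+***
:::::::::::::::::......::............:-=++***
:::::::::::::::::.................:::-=+++**+
:::::::::::::::::................::--=+++++++
:::::::::::::::::...............::-==++*+++++
:::::::::::::::::..............::-==+**++++++
::::::::::::::::::.........:..::-==+++++++++*
:::-:-::::::::::::::::.::::::::-==++++++++***
:---==---:------:-----::--------==+++++++***#
--=+++==--====---=====---====--==++++++***###
--=***+=-======-======---=+======+++++**###%%
--=+***+=--------=====---=======++++***##%%%@
--=+*++=----------------------===+++**##%@@@@
---=====--:::::::::--::::::----===++**#%%@@@@
-----=---:::::::::::::::::::::--==+++**#%@@@@
---------:::::::::::::::::::::---====+*#%%@@@
----------:::::::::::::---::::------=+*##%%%%
--------------:---------------------==+**#***
-------------------------------------==++++++
--------------------------------------=======
--------------------------------------------=
---------------------------------------
[... 1238 characters left out ...]
------==++
-:::::---------::::----------------------==++
-::::::::::::::::---==-------------------==++
:::::::::::::::::-==++=------------:::---=+++
::::::::..:::::::-+***=--:---------::::-=++++
:::::::........::=+#*+=-::::----::::::--=++++
:::::::.........:=+**+=:..::::::::::::-==++++
::::::..........:-=++=::...:::::::::::-=+++++
::::::...........:---::.....:::::..::--=+++++
:::::............:::::........:::..::-==+++++
:::::...........................:..::-=++++++
:::::..............................:-==++++++
:::::..............................:-==++++++
-:::::::...........................:-==+++++=
-::::::::..........................:-==+++===
-::-:--::......   ............    ..:-==++===
```

The left wheel shows 0 (blank) on top with the 1 coming next. Three more strokes.

>>> play_rows:
  motion:
    - [[70, -0.2, -0.01, 0, 0], [70, -0.31, -0.02, 0, 0], [70, -0.31, -0.02, 0, 0], [70, -0.31, -0.02, -0.2, 0], [70, -0.31, -0.02, -0.3, 0], [70, -0.31, -0.02, -0.3, 0], [70, -0.31, -0.02, -0.3, 0], [70, -0.25, -0.02, -0.3, 0], [70, -0.18, -0.01, -0.3, 0], [70, -0.11, -0.01, -0.3, 0], [70, -0.04, 0, -0.3, 0], [70, 0.02, 0, -0.3, 0], [70, 0.02, 0, -0.3, 0], [70, 0.02, 0, -0.3, 0], [70, 0, 0, -0.2, 0], [70, 0, 0, 0, 0], [70, 0, 0, 0, 0]]

```text
clock: 85.65
position: [0.5099, 0.1642, 0.0899]
eef_rot: [179.7, 0.0, 94.2]
force: [0.0, 0.5, 0.5]
opening: 0.821
gripper_force: 0.0
```

>>> play_rows:
  motion:
    - [[70, -0.2, -0.01, 0, 0], [70, -0.31, -0.02, 0, 0], [70, -0.31, -0.02, 0, 0], [70, -0.31, -0.02, -0.2, 0], [70, -0.31, -0.02, -0.3, 0], [70, -0.31, -0.02, -0.3, 0], [70, -0.31, -0.02, -0.3, 0], [70, -0.25, -0.02, -0.3, 0], [70, -0.18, -0.01, -0.3, 0], [70, -0.11, -0.01, -0.3, 0], [70, -0.04, 0, -0.3, 0], [70, 0.02, 0, -0.3, 0], [70, 0.02, 0, -0.3, 0], [70, 0.02, 0, -0.3, 0], [70, 0, 0, -0.2, 0], [70, 0, 0, 0, 0], [70, 0, 0, 0, 0]]

```text
clock: 87.78
position: [0.51, 0.1642, 0.09]
eef_rot: [179.7, 0.0, 94.2]
force: [-0.0, -0.4, 0.4]
opening: 0.818
gripper_force: 0.0
```

>>> play_rows:
  motion:
    - [[70, -0.2, -0.01, 0, 0], [70, -0.31, -0.02, 0, 0], [70, -0.31, -0.02, 0, 0], [70, -0.31, -0.02, -0.2, 0], [70, -0.31, -0.02, -0.3, 0], [70, -0.31, -0.02, -0.3, 0], [70, -0.31, -0.02, -0.3, 0], [70, -0.25, -0.02, -0.3, 0], [70, -0.18, -0.01, -0.3, 0], [70, -0.11, -0.01, -0.3, 0], [70, -0.04, 0, -0.3, 0], [70, 0.02, 0, -0.3, 0], [70, 0.02, 0, -0.3, 0], [70, 0.02, 0, -0.3, 0], [70, 0, 0, -0.2, 0], [70, 0, 0, 0.2, 0], [70, 0, 0, 0.3, 0], [70, 0, 0, 0.3, 0]]

```text
clock: 90.02
position: [0.5089, 0.1641, 0.1181]
eef_rot: [179.9, -0.0, 94.2]
force: [0.3, -0.0, -0.7]
opening: 0.822
gripper_force: 0.0
```

```bash
python3 pr.py scene LR
```

```text
90.075 [0.5082 0.164  0.117 ] [ 0.4 -0.2 -0.5]
L
---------::................::::::::::::-=+*##
---------::................::::::::::::-=+*##
---------::................:::::::::::--=**##
---------::................:::::::::::-=+*###
----------:................:::-:::::::-=+*###
----------::...............::::::::::-=+**###
----------::...............:::::::::--=+*####
---------:::................::::::::--=*#####
---------::.................::::::::-==*#####
---------:::::::...........::::::-:--=+*#####
----------::::::::::...:..::::::::---=+**####
-======-----:-::::::::::::::::::::::-==++****
=========---------::::::--::::::...::--======
=========-----------------::::.......::------
=========-----------------:::...   ...:::::::
=========------------------::..... ...:::::::
=========-------------------:..::..::::::----
===========-=----=========--::::::::---------
===========================----------========
=============================-----===========
========================================+====
===========================================++
=======================================
[... 4230 characters left out ...]
-.. ..:--=
-:.   .:----::::----::-----::::---::.  ..:--=
-:.    .:::......:.....:::......:..    ..:--=
:..    .....          ....     ...     .:---=
:.   ......  ...     ....    ....     ..:--==
:.  ..::::...:::.....:::.. ......     .::--==
..  .:-----:-----::::----:.::--:..   ..:---==
.  .:-=+=====+++=-:-==+==----==-:.   .::---==
. ..:-+*++==+*+++=-==+++====+++-:.....:---===
.. .:=+++===++++==-==+++===++===:. ..::---===
....:-==-----===----====----==--:....:----===
.....:::::::::-:::::---:::::::::....::---===-
....................::..............::---===-
:...................................::----===
:.... ....  .........................::---===
-:..            ..... ...............:::---==
```

The left wheel shows 3 pips, square on top. The right wheel shows 7, so it needs five strokes to reach 2.

>>> play_rows:
  motion:
    - [[70, 0.05, -0.4, 0, 0], [70, 0.05, -0.8, 0, 0], [70, 0.05, -0.92, 0, 0], [70, 0.05, -0.92, -0.15, 0], [70, 0.05, -0.92, -0.28, 0], [70, 0.05, -0.92, -0.28, 0]]

```text
clock: 90.82
position: [0.5118, 0.0731, 0.0869]
eef_rot: [-179.8, -0.0, 94.3]
force: [-0.9, -0.4, -0.0]
opening: 0.819
gripper_force: 0.0
```

>>> play_rows:
  motion:
    - [[70, -0.2, -0.01, 0, 0], [70, -0.31, -0.02, 0, 0], [70, -0.31, -0.02, 0, 0], [70, -0.31, -0.02, -0.2, 0], [70, -0.31, -0.02, -0.3, 0], [70, -0.31, -0.02, -0.3, 0], [70, -0.31, -0.02, -0.3, 0], [70, -0.25, -0.02, -0.3, 0], [70, -0.18, -0.01, -0.3, 0], [70, -0.11, -0.01, -0.3, 0], [70, -0.04, 0, -0.3, 0], [70, 0.02, 0, -0.3, 0], [70, 0.02, 0, -0.3, 0], [70, 0.02, 0, -0.3, 0], [70, 0, 0, -0.2, 0], [70, 0, 0, 0, 0], [70, 0, 0, 0, 0]]

```text
clock: 92.95
position: [0.5149, 0.0718, 0.0919]
eef_rot: [179.7, 0.0, 94.2]
force: [0.4, -0.7, -0.0]
opening: 0.819
gripper_force: 0.0
```

```bash
python3 pr.py scene R
```

```text
93.0 [0.5143 0.0719 0.0906] [-0.6  0.7 -0.1]
R
----------::-----::....:::::::::::::::-=+**##
----------:::---:::......:::::::::::.:--+**##
-----::---::---::::......:::::::::.:::-=+*###
---::::--::----::::......:::::::::::::-=+*###
--::::---::---:::........::::::::::::-=+*###%
--::----::--::::........::::::::::::--=+*#%%%
--:-----::-:::::........::::::::::::-=+*##%%%
-::----------::::......::::::::::::--=+*#%%%%
::-----=--------:::..::-:::::--::::-==+*###%%
-:--======--===----:----------------=+**#####
----=++**++==+++=========--==========+***####
---=+**##*+++++++++++++======+++=====++***###
--==+*%###*++++++++++++======+++=======+++**#
-===+*###**+========++========++=====-====+**
=-===+***++==---========------======-----=++*
==-===+++==------------------------=------==+
=---======-------------------------=-------==
=----====--------------------------==-------=
-----===---------------=-----------===------=
=======-------==--=========-==-----=====-====
=======-----===================--============
======--=====================================
======-==================================
[... 1236 characters left out ...]
%%###*****
-=+*%@@@%%%%@@@%###%@@%%%%%%@@%%%@@@@%%#***##
--+*#%@%###%@%%%###%@@%%##%@@@@@%%@@@%##**###
--=+####****###****####***#%%%%%##%%##***####
---++**++===+++===+++*++==+*******++++****###
---==+==-----===---===-----=++++=====++**####
----====-::::-=--::----:::--====-----=+**####
---=++++=::--====-:--=--:--==+==-:::-=+**####
--==+***+=-=++*++===+++=--=+**+=-::--=+*#####
--=+*%%#*+++*#%#*++****+==+*#**+=-:--+**#####
--=*#@%##***#%%#***###*++++*##*=-::-=+**#####
--+*##%#*++*####***###*+==+*#*+-::--=+*######
--=+***++==++**+++++**+=-==++==-:::-=+**####*
--==+++=----===---====--::----::.::-++***##**
--====---::::::::::::::::.::::...::-=+*******
--------:::.......::.............::-=++******
```

The right wheel is at 8 and square. Four more strokes.

>>> play_rows:
  motion:
    - [[70, -0.2, -0.01, 0, 0], [70, -0.31, -0.02, 0, 0], [70, -0.31, -0.02, 0, 0], [70, -0.31, -0.02, -0.2, 0], [70, -0.31, -0.02, -0.32, 0], [70, -0.31, -0.02, -0.32, 0], [70, -0.31, -0.02, -0.32, 0], [70, -0.25, -0.02, -0.32, 0], [70, -0.18, -0.01, -0.32, 0], [70, -0.11, -0.01, -0.32, 0], [70, -0.04, 0, -0.32, 0], [70, 0.02, 0, -0.32, 0], [70, 0.02, 0, -0.32, 0], [70, 0.02, 0, -0.32, 0], [70, 0, 0, -0.2, 0], [70, 0, 0, 0, 0], [70, 0, 0, 0, 0]]

```text
clock: 95.12
position: [0.515, 0.0718, 0.092]
eef_rot: [179.7, 0.0, 94.2]
force: [0.8, 0.8, -0.3]
opening: 0.821
gripper_force: 0.0
```

>>> play_rows:
  motion:
    - [[70, -0.2, -0.01, 0, 0], [70, -0.31, -0.02, 0, 0], [70, -0.31, -0.02, 0, 0], [70, -0.31, -0.02, -0.2, 0], [70, -0.31, -0.02, -0.32, 0], [70, -0.31, -0.02, -0.32, 0], [70, -0.31, -0.02, -0.32, 0], [70, -0.25, -0.02, -0.32, 0], [70, -0.18, -0.01, -0.32, 0], [70, -0.11, -0.01, -0.32, 0], [70, -0.04, 0, -0.32, 0], [70, 0.02, 0, -0.32, 0], [70, 0.02, 0, -0.32, 0], [70, 0.02, 0, -0.32, 0], [70, 0, 0, -0.2, 0], [70, 0, 0, 0, 0], [70, 0, 0, 0, 0]]

```text
clock: 97.25
position: [0.515, 0.0718, 0.0919]
eef_rot: [179.7, 0.0, 94.2]
force: [-0.8, 0.3, 0.2]
opening: 0.821
gripper_force: 0.0
```

>>> play_rows:
  motion:
    - [[70, -0.2, -0.01, 0, 0], [70, -0.31, -0.02, 0, 0], [70, -0.31, -0.02, 0, 0], [70, -0.31, -0.02, -0.2, 0], [70, -0.31, -0.02, -0.32, 0], [70, -0.31, -0.02, -0.32, 0], [70, -0.31, -0.02, -0.32, 0], [70, -0.25, -0.02, -0.32, 0], [70, -0.18, -0.01, -0.32, 0], [70, -0.11, -0.01, -0.32, 0], [70, -0.04, 0, -0.32, 0], [70, 0.02, 0, -0.32, 0], [70, 0.02, 0, -0.32, 0], [70, 0.02, 0, -0.32, 0], [70, 0, 0, -0.2, 0], [70, 0, 0, 0, 0], [70, 0, 0, 0, 0]]

```text
clock: 99.38
position: [0.5149, 0.0718, 0.0919]
eef_rot: [179.7, 0.0, 94.2]
force: [0.6, -0.3, -0.9]
opening: 0.821
gripper_force: 0.0
```

>>> play_rows:
  motion:
    - [[70, -0.2, -0.01, 0, 0], [70, -0.31, -0.02, 0, 0], [70, -0.31, -0.02, 0, 0], [70, -0.31, -0.02, -0.2, 0], [70, -0.31, -0.02, -0.32, 0], [70, -0.31, -0.02, -0.32, 0], [70, -0.31, -0.02, -0.32, 0], [70, -0.25, -0.02, -0.32, 0], [70, -0.18, -0.01, -0.32, 0], [70, -0.11, -0.01, -0.32, 0], [70, -0.04, 0, -0.32, 0], [70, 0.02, 0, -0.32, 0], [70, 0.02, 0, -0.32, 0], [70, 0.02, 0, -0.32, 0], [70, 0, 0, -0.2, 0], [70, 0, 0, 0.2, 0], [70, 0, 0, 0.6, 0], [70, 0, 0, 1, 0], [70, 0, 0, 1, 0]]

```text
clock: 101.75
position: [0.5151, 0.0718, 0.1936]
eef_rot: [179.6, 0.1, 94.2]
force: [0.6, 0.3, -0.2]
opening: 0.821
gripper_force: 0.0
```

```bash
python3 pr.py scene LR; python3 -c "
from bk import *
print(basket('side'))"
```

```text
101.8 [0.5142 0.0719 0.1913] [ 1.  -0.7 -1.2]
L
::.                                    .:=+**
:..                                    .-=+**
:.                                    .:-=+**
:.                                   ..:=+***
:.       .. ....                    ..:-=+***
:.       ..........               ....:-+****
:..     ............             .....-=+*#**
:........................      ......:-+**##*
:....................................:=+*##**
:..............:....................:-=+*****
::::::.....::::::..............:...::-=++****
::::::::::::::::::.:...:..::.::::::::--==++++
-::::::::::.....................:...::-------
=-:::::--::...........................:::::::
+-::::----:.... ......  . .......... ........
+=-:--===-:.. .......................   .....
+=---====-::......:::..........::::..........
++===++++=--::::::---:::::::::::---::::::::::
*++++**++==--------==------------=-----------
**++***++====================================
******+++====================================
*****+++===============================++===+
****++==================================
[... 4282 characters left out ...]
*##
==------=++***+=++++++++++**+=--------==+**##
=-------=+*#%%#***###******#*+-:::::---=+**##
--------=*%@@%####%@%#***#%%#+-::..:::-+**###
--:::::=+#@@@%###%@@%##*#%@%#+-:....::-+**###
:::::::-+#%@@#***#%%##**##%#*+-:....:-=+*####
:::::::-=*###+==+*#**++++*##+=-:....:-=+**###
::::.:::=+++==---=+=======++=-::...:-=+**####
::::::::--=---:::--:----------::..::-=+*#####
::::::::::--:::::::::::::::::::::::-=+**#####
::::::::::::::::::::::::::::::::::--=+*######
::::::::::::::::::.:::::.:::::::::-=+*#######
:::::::::::::::::::::::..::..:::::-=+**######
::.::..::::::..:::::::..::::.:::::-==+**#####
::::..::..::...::::::::.:::::::::::-=+**#####
(array([ 0.465, -0.273, -0.095]), np.float64(222.0))
```

```bash
python3 -c "
from bench import r
print(r.hand_in())"
```

```text
the job is handed in; nothing more can be done
None
```

I handed the job in at about 102 s. All five dippers (3 long, 2 short) stand in the upright red basket, and the left wheel shows 3 and the right wheel 2, both square by the final camera reading; I never moved near the timer, and the hand-in returned no verdict.

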